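# Fill the empty pockets of the warming block

## Task

Two spare sample bottles have been left lying on the bench. First stand both upright on the bench and let go of them, so that the samples run down out of the caps; then take them up again and fill the two empty pockets of the warming block with them, one in each, caps up and right down on the pocket floor before you let go. Never drop a spare, and leave the four bottles already in the block and the other glassware where they are.

Things in the scene. Friction and masses are not known exactly. Their poses are not given: they have to be found in the camera images.
- block: fixed steel warming block, 180 x 250 mm (its x, y), deck 80 mm above the bench, 14 mm handles on its y ends, panel on its -x side. Six square pockets, 2 along x by 3 along y, 64 mm apart, each 48 x 48 mm, upright walls, 60 mm deep (floor 20 mm above the bench). Four hold a bottle, two are empty; which varies. Origin: centre of the underside; z up
- pocket0 (a point): centre of the floor of pocket 0 of the block, at x -32, y -64 mm in the block's frame, 20 mm above the bench; axes as the block's
- pocket1 (a point): centre of the floor of pocket 1 of the block, at x -32, y +0 mm in the block's frame, 20 mm above the bench; axes as the block's
- pocket2 (a point): centre of the floor of pocket 2 of the block, at x -32, y +64 mm in the block's frame, 20 mm above the bench; axes as the block's
- pocket3 (a point): centre of the floor of pocket 3 of the block, at x +32, y -64 mm in the block's frame, 20 mm above the bench; axes as the block's
- pocket4 (a point): centre of the floor of pocket 4 of the block, at x +32, y +0 mm in the block's frame, 20 mm above the bench; axes as the block's
- pocket5 (a point): centre of the floor of pocket 5 of the block, at x +32, y +64 mm in the block's frame, 20 mm above the bench; axes as the block's
- seated0: bottle already standing in a pocket of the block, same make as the spares: white square body 40 x 40 x 60 mm, above it a narrow neck and a square black cap 30 x 30 mm, 26 mm high, sides parallel to the body's, its top 94 mm above the bottle's base (34 mm above the deck). Origin: centre of its base; z up towards the cap
- seated1: bottle already standing in a pocket of the block, same make as the spares: white square body 40 x 40 x 60 mm, above it a narrow neck and a square black cap 30 x 30 mm, 26 mm high, sides parallel to the body's, its top 94 mm above the bottle's base (34 mm above the deck). Origin: centre of its base; z up towards the cap
- seated2: bottle already standing in a pocket of the block, same make as the spares: white square body 40 x 40 x 60 mm, above it a narrow neck and a square black cap 30 x 30 mm, 26 mm high, sides parallel to the body's, its top 94 mm above the bottle's base (34 mm above the deck). Origin: centre of its base; z up towards the cap
- seated3: bottle already standing in a pocket of the block, same make as the spares: white square body 40 x 40 x 60 mm, above it a narrow neck and a square black cap 30 x 30 mm, 26 mm high, sides parallel to the body's, its top 94 mm above the bottle's base (34 mm above the deck). Origin: centre of its base; z up towards the cap
- spare_a: spare bottle, at the start lying on its side on the bench: white square body 40 x 40 x 60 mm, then neck 24 mm wide, 8 mm long, then square black cap 30 x 30 mm, 26 mm long, sides parallel to the body's; 94 mm long in all, about 0.14 kg. x runs from base to cap (up when it stands upright). Origin: on a side face, 47 mm from the base; the long axis lies 20 mm along +z from it
- spare_a_base (a point): centre of this spare's square base (bottom face); axes as the bottle's, x towards the cap
- spare_a_cap (a point): centre of the top of this spare's cap, 94 mm from its base; axes as the bottle's
- spare_b: spare bottle, at the start lying on its side on the bench: white square body 40 x 40 x 60 mm, then neck 24 mm wide, 8 mm long, then square black cap 30 x 30 mm, 26 mm long, sides parallel to the body's; 94 mm long in all, about 0.14 kg. x runs from base to cap (up when it stands upright). Origin: on a side face, 47 mm from the base; the long axis lies 20 mm along +z from it
- spare_b_base (a point): centre of this spare's square base (bottom face); axes as the bottle's, x towards the cap
- spare_b_cap (a point): centre of the top of this spare's cap, 94 mm from its base; axes as the bottle's
- flask: bystander: conical glass flask with glass stopper, 82 mm wide, 146 mm tall; origin at centre of its underside
- beaker: bystander: glass beaker, 70 mm wide, 85 mm tall; origin at centre of its underside
- dish: bystander: white porcelain dish, 90 mm wide, 35 mm tall; origin at centre of its underside
Mind the look-alikes: they are no part of the job. Leave any blue look-alike of the spare_b alone. Leave any turquoise look-alike of the spare_a alone.

How it is judged:
On the way:
1. both spares stand upright on the bench at the same time, let go (angle between each of spare_a, spare_b's own x axis and vertical below 0.1 rad and contact force between the fingers and spare_a below 0.05 N and linear speed of each of spare_a, spare_b below 0.03 m/s and angular speed of each of spare_a, spare_b below 0.3 rad/s and height (world z) of each of spare_a_base, spare_b_base below 0.006 m and contact force between the fingers and spare_b below 0.05 N), for 0.2 s.
At the end, for the whole second after the job is handed in: each spare stands in a pocket of the block of its own, cap up within 0.1 rad, its base within 10 mm of the pocket's centre and less than 6 mm above the pocket floor, let go and at rest (angle between each of spare_a, spare_b's own x axis and vertical below 0.1 rad and contact force between the fingers and spare_a below 0.05 N and linear speed of each of spare_a, spare_b below 0.03 m/s and angular speed of each of spare_a, spare_b below 0.3 rad/s and height (world z) of spare_a_base between 0.014 and 0.026 m and (horizontal distance between spare_a_base and pocket0 below 0.01 m or horizontal distance between spare_a_base and pocket1 below 0.01 m or horizontal distance between spare_a_base and pocket2 below 0.01 m or horizontal distance between spare_a_base and pocket3 below 0.01 m or horizontal distance between spare_a_base and pocket4 below 0.01 m or horizontal distance between spare_a_base and pocket5 below 0.01 m) and contact force between the fingers and spare_b below 0.05 N and height (world z) of spare_b_base between 0.014 and 0.026 m and (horizontal distance between spare_b_base and pocket0 below 0.01 m or horizontal distance between spare_b_base and pocket1 below 0.01 m or horizontal distance between spare_b_base and pocket2 below 0.01 m or horizontal distance between spare_b_base and pocket3 below 0.01 m or horizontal distance between spare_b_base and pocket4 below 0.01 m or horizontal distance between spare_b_base and pocket5 below 0.01 m)); the robot touches nothing.
It fails at once if a bottle already in the block is shifted by more than 20 mm (distance of any of seated0, seated1, seated2, seated3 from where it was at the start of the episode above 0.02 m).
It fails at once if the flask, beaker or dish is shifted by more than 30 mm (distance of any of flask, beaker, dish from where it was at the start of the episode above 0.03 m).
It fails at once if a spare is dropped: the fingers do not touch it while its base and its cap are both more than 50 mm above the bench (30 mm above the pocket floors) ((contact force between the fingers and spare_a below 0.05 N and height (world z) of each of spare_a_base, spare_a_cap above 0.05 m) or (contact force between the fingers and spare_b below 0.05 N and height (world z) of each of spare_b_base, spare_b_cap above 0.05 m)).
It also fails if it takes over 72 s, if anything falls off the work surface, if the arm or the gripper's body presses on something with over 40 N, if the wrist force passes 120 N, or if a joint passes its speed limit or range.

## Robot

A 6-joint arm with a two-finger parallel gripper is mounted at the origin on the work surface. World frame = base frame: x ahead of the robot, y to its left, z up, the work surface at z = 0. Lengths are in m, angles in rad, forces in N, time in s.
With the tool pointing down it reaches from about 0.35 to 0.85 m from the base axis. Payload 8.1 kg.
Tool frame: the origin (TCP) lies at the very end of the fingers, on their centre line; the grasp point (between the pads) lies 19 mm behind it; z points along the fingers, y is the line along which they close (so a half turn about z gives the same grasp; the last joint's range is limited). The gripper opens to 93 mm and grips with 3 to 60 N. Pads are 15 mm wide; open, the fingers measure 128 mm over their backs; the gripper's body (75 mm by 188 mm) begins 65 mm behind the grasp point.
Start: joints at [-1.297, 0.13, 1.488, -0, 1.523, -0.085], TCP at [0.211, -0.562, 0.219] pointing down, gripper open.
Joint ranges: [-2.96, 2.96], [-0.89, 2.26], [0.02, 2.5], [-1.34, 4.48], [0, 2.73], [-2.66, 2.66]. Speed limits (rad/s): [2.39, 2.39, 2.79, 3.14, 3.14, 3.14].

## Interface

Orientations are given as a rotation vector (axis times angle).
In Python, from plant import robot, imaging gives the robot as it stands.
- The arm moves only by the tool jog_arm, never from a script. Its argument "rows" is a list of rows, each a list of 2 entries, a list of its own where there are three numbers: the shift along the tool's x, y, z each as a share of 0.2 m, from -1 to 1, then the turn, a rotation vector about the tool's x, y, z each as a share of pi/2 rad, from -1 to 1. A call has 1 to 5 rows; each row is the pose to reach, as a shift and turn from the pose commanded when the call began, along the tool's axes at that moment; what a row does not reach only later rows make up. A row lasts 1/10 s, in which the tool goes at most 50 mm and 8.59 degrees, less where a joint would pass 70% of its speed; a pose out of reach is approached as far as the arm can. A call with a number of a shift or a turn outside -1 to 1 is refused whole. A call with a gripper value outside its range is refused whole. "hand" is the closure, from -1 (fully open) to 1 (shut), set as the call begins (left out, the last holds). The fingers move at their own pace and stop on an object; "squeeze" is the grip in N (left out, the last holds). Time passes only in rows, so rows that repeat a pose let the fingers close. It gives the time, the measured TCP pose, the force, the opening and the grip force at its end, in the units of the state.
- robot.read_state(): the state, without advancing time (a new reading comes with each control period).
- imaging.read_camera(name): name is "scene" or "top" or "wrist"; returns a dict with "frame" (480x640x3 uint8, red, green, blue), "vertical_fov" (degrees; the focal length in pixels is half the picture's height over the tangent of half this angle, whatever the lens; pixels are square), "cx", "cy" (the principal point, pixels), "R" (3x3) and "t" (3): a world point X has camera coordinates R X + t. Camera axes: x right, y down, z forward; pixel columns grow to the right and rows downward; lengths in m; the calibration is good to about 2 mm. A picture is of the moment at which its call begins. There is no depth.
- robot.close_job(): hands the job in; it is judged then, once.
The state is a dict: "t": time; "q": joint angles; "dq": joint speeds; "joint_torque": joint torques, N m; "tool_pos": TCP position; "orientation": TCP orientation; "force": force on the tool from outside, world axes, zero at the start; "wrist_torque": the same for the moment, N m; "opening": finger opening in m; "gripper_force": force on a finger pad.
Only numpy, scipy, OpenCV 4.12 (cv2) and the standard library are available. Lean on these libraries where they do the work, as an engineer would, in place of code of your own. Each camera call takes 0.05 s, during which the arm holds its last target. There are 200 camera calls.

## Working session

There is one attempt and no reset: what is moved stays moved. The work goes in short steps, Python scripts to look and compute and a tool call to move; the robot and the scene stay as the last step left them, time stands still between calls to the robot, and variables do not carry over. Pictures are saved under pics/ and viewed, at most 11 in all, crops included, and the job is handed in when it is done.

Besides the shell and the picture viewer there is one more tool, called after "Call:" in YAML: its name, and indented under it one key for each argument. jog_arm: Moves the arm, as the interface text tells. Its arguments: {"type":"object","properties":{"rows":{"type":"array"},"hand":{"type":"number"},"squeeze":{"type":"number"}},"required":["rows"]}

```bash
ls; mkdir -p pics; python3 - <<'E'
from plant import robot, imaging
import cv2,numpy as np,pickle
d={}
for n in("scene","top","wrist"):
    c=imaging.read_camera(n); d[n]=c
    cv2.imwrite(f"pics/{n}0.png",c["frame"][:,:,::-1])
    print(n,c["vertical_fov"],c["cx"],c["cy"],np.round(c["R"],4).tolist(),np.round(c["t"],4).tolist())
pickle.dump(d,open("d0.pkl","wb"))
print(robot.read_state())
E
```

```text
pics
scene 47.90110105066329 321.11311258022215 245.9988923090678 [[-0.1723, 0.985, 0.0031], [0.8172, 0.1447, -0.5579], [-0.55, -0.0936, -0.8299]] [0.1367, -0.4197, 1.4211]
top 45.087576577112145 318.73584267496125 236.5121678036399 [[0.0569, -0.9984, -0.0017], [-0.976, -0.0552, -0.2108], [0.2103, 0.0136, -0.9775]] [-0.0716, 0.5781, 1.2914]
wrist 68.01997300774094 316.1128305526507 241.463843501452 [[0.3514, -0.9362, -0.0005], [-0.8993, -0.3377, 0.278], [-0.2604, -0.0972, -0.9606]] [-0.5987, -0.0339, 0.3916]
{'t': 0.15, 'q': array([-1.29739749e+00,  1.30987738e-01,  1.48904310e+00,  7.21399882e-07,
        1.52297887e+00, -8.53815816e-02]), 'dq': array([ 0.00028006, -0.00279186, -0.00384365, -0.00156348,  0.00088788,
        0.00033438]), 'joint_torque': array([ 1.47115825e-03, -5.60474932e+01, -4.92335737e+01,  7.68747926e-02,
        3.05534236e-02, -1.29728874e-04]), 'tool_pos': array([ 0.2105925 , -0.56136083,  0.21782071]), 'orientation': array([-3.08979029e+00, -5.60301334e-01,  2.07725974e-04]), 'force': array([-0.23546412,  0.94940276, -0.59826805]), 'wrist_torque': array([-0.03846446,  0.02510582, -0.02149748]), 'gripper_force': 0.0, 'opening': 0.09275646249678367}
```

View pics/top0.png

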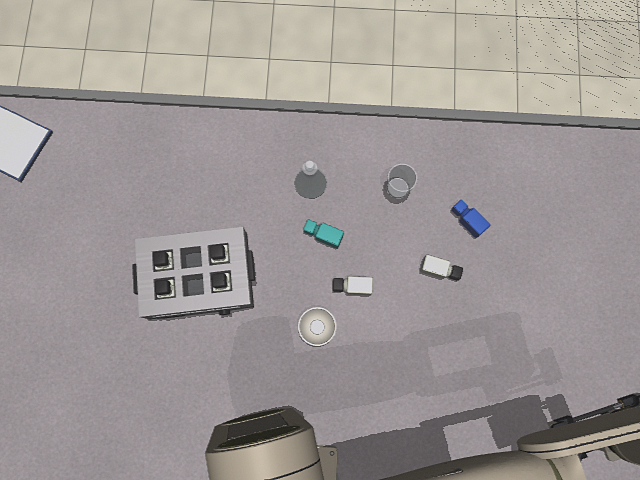

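View pics/scene0.png

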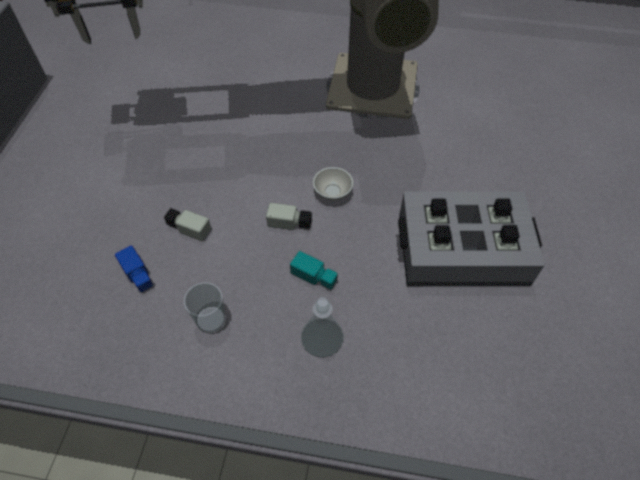

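The top view shows the white spares with bodies near (360,285) (cap left, 338,285) and (436,266) (cap right, 456,272). The block is near (195,272), with its two middle pockets empty at (190,257) and (193,285). The scene view agrees: spares at (283,213) and (192,223), empty pockets at (469,213) and (474,240).

```bash
cat > h.py <<'E'
import numpy as np,cv2,pickle
from scipy.spatial.transform import Rotation as Ro
def f(c): return 240/np.tan(np.radians(c["vertical_fov"])/2)
def ray(c,p):
    R=np.array(c["R"]);t=np.array(c["t"]);p=np.atleast_2d(p).astype(float)
    d=np.c_[(p[:,0]-c["cx"])/f(c),(p[:,1]-c["cy"])/f(c),np.ones(len(p))]@R
    return -R.T@t,d
def plane(c,p,z):
    o,d=ray(c,p); return o+d*((z-o[2])/d[:,2])[:,None]
def tri(c1,p1,c2,p2):
    o1,d1=ray(c1,p1);o2,d2=ray(c2,p2);d1=d1[0]/np.linalg.norm(d1);d2=d2[0]/np.linalg.norm(d2)
    s=np.linalg.lstsq(np.c_[d1,-d2],o2-o1,rcond=None)[0]
    a=o1+s[0]*d1;b=o2+s[1]*d2; return (a+b)/2,np.linalg.norm(a-b)
def proj(c,X):
    x=np.atleast_2d(X)@np.array(c["R"]).T+np.array(c["t"])
    return np.c_[c["cx"]+f(c)*x[:,0]/x[:,2],c["cy"]+f(c)*x[:,1]/x[:,2]]
def blob(c,mask,near):
    n,l,s,ce=cv2.connectedComponentsWithStats(mask.astype(np.uint8))
    i=1+np.argmin([np.hypot(*(q-near)) if a>25 else 1e9 for q,a in zip(ce[1:],s[1:,4])])
    cn=cv2.findContours((l==i).astype(np.uint8),cv2.RETR_EXTERNAL,cv2.CHAIN_APPROX_NONE)[0][0]
    return ce[i],s[i,4],cv2.minAreaRect(cn)
E
python3 - <<'E'
from h import *
d=pickle.load(open("d0.pkl","rb"))
T,S=d["top"],d["scene"]
for c,pts in((T,[(360,285),(436,266),(338,285),(456,272),(195,240),(190,257),(165,288),(190,314)]),(S,[(283,213),(192,223),(304,219),(173,216),(455,225),(469,213),(440,207),(470,276)])):
    print([c["frame"][y,x].tolist() for x,y in pts])
ims=[]
for c,(x,y,w,h) in((T,(125,220,140,105)),(S,(395,180,160,110))):
    ims.append(cv2.resize(c["frame"][y:y+h,x:x+w,::-1],(800,int(800*h/w)),interpolation=cv2.INTER_CUBIC))
cv2.imwrite("pics/blk.png",cv2.resize(np.vstack(ims),None,fx=.5,fy=.5))
for n,c,th in(("top",T,195),("scene",S,0)):
    m=c["frame"].astype(int)
    print(n)
    for k,near in(("a?",(360,285) if c is T else (283,213)),("b?",(436,266) if c is T else (192,223))):
        v=m.min(2); w=v>(v[near[1],near[0]]*.85)
        ce,a,r=blob(c,w,near); b=cv2.boxPoints(r); print(k,ce,a,np.round(r[1],1),r[2])
        print(np.round(plane(c,np.vstack([ce,b]),.04),4).tolist())
        bl=m.max(2)<(60 if c is T else 45)
    for near in [(338,285),(456,272),(162,259),(218,253),(165,288),(221,281)] if c is T else [(304,219),(173,216),(438,207),(502,207),(442,235),(509,234)]:
        ce,a,r=blob(c,bl,near);print("cap",ce,a,r[1],plane(c,ce,.035 if near[0]in(338,456,304,173) else .114).round(4))
E
```

```text
[[211, 211, 214], [212, 210, 210], [75, 75, 76], [67, 67, 66], [178, 173, 177], [95, 93, 95], [72, 71, 72], [44, 45, 45]]
[[149, 157, 149], [148, 157, 147], [23, 22, 22], [29, 25, 26], [112, 115, 119], [47, 47, 51], [22, 24, 26], [42, 43, 45]]
top
a? [359.53908356 284.51752022] 371 [15. 23.] 90.0
[[0.4768, -0.1401, 0.04], [0.4929, -0.1124, 0.04], [0.496, -0.1662, 0.04], [0.4608, -0.1675, 0.04], [0.4577, -0.114, 0.04]]
b? [436.10220994 265.06077348] 362 [24.  15.1] 16.699243545532227
[[0.5329, -0.318, 0.04], [0.5219, -0.286, 0.04], [0.5571, -0.2956, 0.04], [0.5436, -0.35, 0.04], [0.5086, -0.3402, 0.04]]
cap [336.18181818 288.48484848] 33 (9.0, 11.0) [[ 0.465  -0.0862  0.035 ]]
cap [455.66666667 273.54545455] 66 (11.206568717956543, 13.984264373779297) [[ 0.5162 -0.3652  0.035 ]]
cap [160.21084337 257.8313253 ] 166 (19.917863845825195, 19.646255493164062) [[0.5014 0.3108 0.114 ]]
cap [216.8015873  251.83333333] 126 (20.09166717529297, 18.452985763549805) [[0.5221 0.186  0.114 ]]
cap [161.76470588 286.27272727] 187 (22.0, 18.0) [[0.4382 0.3001 0.114 ]]
cap [219.05223881 279.20149254] 13
[... 258 characters left out ...]
04]]
b? [191.51193634 219.97612732] 377 [27.3 15.2] 19.98310661315918
[[0.5313, -0.3201, 0.04], [0.5427, -0.3504, 0.04], [0.5048, -0.3516, 0.04], [0.5191, -0.2912, 0.04], [0.5563, -0.2911, 0.04]]
cap [304.63387978 219.8579235 ] 183 (11.507928848266602, 16.439899444580078) [[ 0.4862 -0.089   0.035 ]]
cap [171.02631579 217.48684211] 152 (12.392662048339844, 17.33452033996582) [[ 0.5291 -0.3665  0.035 ]]
cap [438.31048387 207.30645161] 248 (17.0, 16.0) [[0.4683 0.1745 0.114 ]]
cap [502.31578947 207.34962406] 266 (16.0, 17.0) [[0.4466 0.2975 0.114 ]]
cap [441.7826087  234.55797101] 276 (17.0, 17.0) [[0.5325 0.1844 0.114 ]]
cap [508.94285714 234.1       ] 280 (18.0, 17.0) [[0.5093 0.309  0.114 ]]
```

View pics/blk.png

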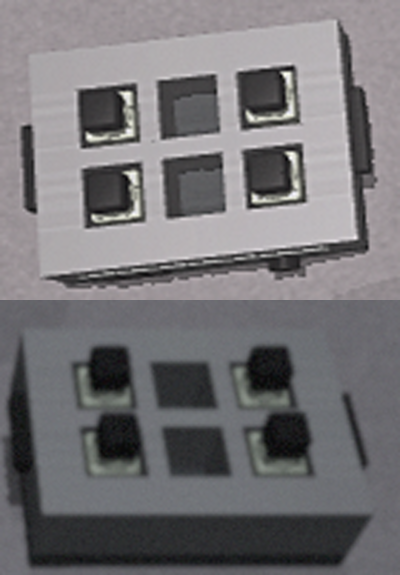

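The crop shows six pockets. The two in the middle of the y direction, pockets 1 and 4, are empty and the other four hold black-capped bottles. Next I check heights by triangulating and work out the first moves.

```bash
cat >> h.py <<'E'
D=np.array([0,0,-1.])
def toolR(d,y):
    d=d/np.linalg.norm(d); y=y-d*(y@d); y=y/np.linalg.norm(y); return np.c_[np.cross(y,d),y,d]
def rows(p0,R0,p1,R1):
    """shares and number of rows from pose 0 to pose 1"""
    s=R0.T@(np.array(p1)-p0)/.2; r=Ro.from_matrix(R0.T@R1).as_rotvec()/(np.pi/2)
    n=max(np.linalg.norm(s)*.2/.05,np.linalg.norm(r)*90/8.59)
    print("row",np.round(s,3).tolist(),np.round(r,3).tolist(),"n=%.1f"%n)
def now():
    from plant import robot
    s=robot.read_state(); return s["tool_pos"],Ro.from_rotvec(s["orientation"]).as_matrix(),s
E
python3 - <<'E'
from h import *
d=pickle.load(open("d0.pkl","rb"));T,S=d["top"],d["scene"]
for n,a,b in(("A",(359.5,284.5),(280.8,210.5)),("B",(436.1,265.1),(191.5,220)),
 ("cap1",(160.2,257.8),(508.9,234.1)),("cap2",(216.8,251.8),(441.8,234.6)),("cap3",(161.8,286.3),(502.3,207.3)),("cap4",(219,279.2),(438.3,207.3))):
    print(n,*[np.round(x,4) for x in tri(T,a,S,b)])
for n,p,z in(("dish",(317,327),.035),("turqBody",(330,235),.04),("turqcap",(309,227),.03),("blue",(475,222),.04),("bluecap",(460,208),.03),("beaker",(402,178),.085),("flask",(310,185),0)): print(n,plane(T,p,z).round(3))
p0,R0,s=now(); print(R0.round(3).tolist())
# B first: grasp 8 mm capward of the body centre, tool leaning 30 deg towards the cap
for n,c,yaw in(("B",(.532,-.319),-103.5),("A",(.4757,-.1411),92)):
    u=np.array([np.cos(np.radians(yaw)),np.sin(np.radians(yaw)),0]); dd=np.cos(np.pi/6)*D-np.sin(np.pi/6)*u
    g=np.array([*c,.026])+.008*u
    w=np.cross(u,D)
    for y in(w,-w):
        R=toolR(dd,y); tcp=g+.019*R[:,2]
        print(n,"tcp",tcp.round(4)); rows(p0,R0,tcp-.1*R[:,2],R)
E
```

```text
A [ 0.4766 -0.1407  0.043 ] 0.0018
B [ 0.5327 -0.3184  0.0421] 0.0017
cap1 [0.5028 0.3123 0.1057] 0.0018
cap2 [0.5242 0.1871 0.1029] 0.002
cap3 [0.4391 0.3011 0.1055] 0.0024
cap4 [0.462  0.1762 0.1065] 0.0012
dish [[ 0.373 -0.046  0.035]]
turqBody [[ 0.591 -0.065  0.04 ]]
turqcap [[ 0.61  -0.014  0.03 ]]
blue [[ 0.642 -0.409  0.04 ]]
bluecap [[ 0.678 -0.376  0.03 ]]
beaker [[ 0.728 -0.226  0.085]]
flask [[ 0.725 -0.009  0.   ]]
[[0.936, 0.351, -0.0], [0.351, -0.936, 0.001], [0.0, -0.001, -1.0]]
B tcp [ 0.5324 -0.3175  0.0095]
row [1.794, -0.369, 0.609] [0.162, 0.306, -0.607] n=7.7
B tcp [ 0.5324 -0.3175  0.0095]
row [1.794, -0.369, 0.609] [0.359, -0.19, 1.341] n=14.7
A tcp [ 0.4758 -0.1426  0.0095]
row [2.056, -1.731, 0.611] [-0.315, 0.227, 1.175] n=13.0
A tcp [ 0.4758 -0.1426  0.0095]
row [2.056, -1.731, 0.611] [-0.208, -0.289, -0.774] n=11.0
```

Call:
jog_arm:
  rows:
    - [[0.9,-0.18,0.0],[0.08,0.15,-0.3]]
    - [[0.9,-0.18,0.0],[0.08,0.15,-0.3]]
    - [[0.9,-0.18,0.0],[0.08,0.15,-0.3]]
    - [[0.9,-0.18,0.0],[0.08,0.15,-0.3]]
    - [[0.9,-0.18,0.0],[0.08,0.15,-0.3]]
  hand: -0.3
  squeeze: 25

```text
t: 0.65
tool_pos: [0.3692, -0.4627, 0.2175]
orientation: [-2.702, -1.204, -0.312]
force: [-1.3, 0.3, -1.0]
opening: 0.0613
gripper_force: 0.0
```

```bash
cat > b.py <<'E'
from h import *
G={"B":((.532,-.319),-103.5,-1),"A":((.4757,-.1411),92,1)}
def grasp(n,sgn=None,h=.026,off=.008):
    c,yaw,k=G[n]; k=sgn or k
    u=np.array([np.cos(np.radians(yaw)),np.sin(np.radians(yaw)),0]); dd=np.cos(np.pi/6)*D-np.sin(np.pi/6)*u
    R=toolR(dd,-k*np.cross(u,D)); return np.array([*c,h])+off*u+.019*R[:,2],R
E
python3 - <<'E'
from b import *
p,R,s=now(); t,Rt=grasp("B"); print(p,s["opening"],s["q"].round(3)); rows(p,R,t-.1*Rt[:,2],Rt)
E
```

```text
[ 0.36919744 -0.46266115  0.21750973] 0.06132851322091287 [-1.121  0.242  1.389  0.215  1.671 -0.384]
row [0.683, 0.288, 0.791] [0.08, 0.154, -0.304] n=4.3
```

Call:
jog_arm:
  rows:
    - [[0.683,0.288,0.791],[0.08,0.154,-0.304]]
    - [[0.683,0.288,0.791],[0.08,0.154,-0.304]]
    - [[0.683,0.288,0.791],[0.08,0.154,-0.304]]
    - [[0.683,0.288,0.791],[0.08,0.154,-0.304]]
    - [[0.683,0.288,0.791],[0.08,0.154,-0.304]]

```text
t: 1.15
tool_pos: [0.5184, -0.3661, 0.0907]
orientation: [-2.167, -1.7, -0.577]
force: [0.2, 0.6, -1.4]
opening: 0.0603
gripper_force: 0.0
```

```bash
python3 - <<'E'
from b import *
from plant import imaging
c=imaging.read_camera("wrist"); cv2.imwrite("pics/w1.png",c["frame"][:,:,::-1])
p,R,s=now(); t,Rt=grasp("B"); print(p,s["q"].round(3)); rows(p,R,t,Rt)
# expected body top corners and grasp line in this view
cc,yaw,_=G["B"];u=np.array([np.cos(np.radians(yaw)),np.sin(np.radians(yaw)),0]);w=np.array([-u[1],u[0],0])
print(proj(c,[np.array([*cc,.04])+a*.03*u+b*.02*w for a,b in((1,1),(1,-1),(-1,-1),(-1,1))]).round(0).tolist())
pickle.dump(c,open("w1.pkl","wb"))
E
```

```text
[ 0.5190462  -0.36561568  0.09114641] [-0.927  0.598  1.239  0.395  1.654 -0.723]
row [0.012, 0.01, 0.478] [-0.002, -0.001, -0.004] n=1.9
[[352.0, 275.0], [292.0, 275.0], [293.0, 191.0], [350.0, 190.0]]
```

View pics/w1.png

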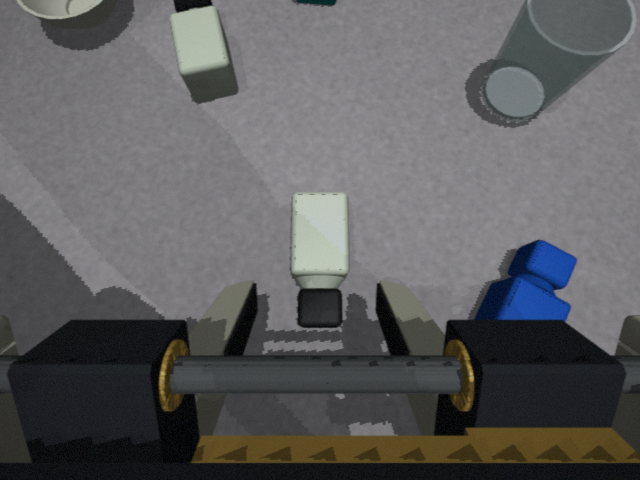

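The wrist view shows spare B's body top at columns 292–350 and rows 191–277. That matches the prediction to within 2 px, with the fingers straddling it. I descend and grip.

Call:
jog_arm:
  rows:
    - [[0.006,0.005,0.24],[0,0,-0.004]]
    - [[0.012,0.01,0.478],[0,0,-0.004]]
    - [[0.012,0.01,0.478],[0,0,-0.004]]
    - [[0.012,0.01,0.478],[0,0,-0.004]]

```text
t: 1.6
tool_pos: [0.5314, -0.3226, 0.0158]
orientation: [-2.172, -1.711, -0.578]
force: [0.3, -0.2, 0.7]
opening: 0.0603
gripper_force: 0.0
```

Call:
jog_arm:
  rows:
    - [[0,0,0],[0,0,0]]
    - [[0,0,0],[0,0,0]]
    - [[0,0,0],[0,0,0]]
    - [[0,0,0],[0,0,0]]
  hand: 1

```text
t: 2.0
tool_pos: [0.5327, -0.3238, 0.0169]
orientation: [-2.173, -1.714, -0.58]
force: [-2.4, -2.4, 6.7]
opening: 0.0398
gripper_force: 25.0
```

```bash
cat >> b.py <<'E'
def stand(n,x,y,zb,h=None,s=.038,k=1,a=30):
    """tool pose holding spare n upright, base centre at x,y,zb, tool pointing along h and 90-a deg from down"""
    h=np.array([x,y,0]) if h is None else h; h=h/np.linalg.norm(h)
    a=np.radians(a); d=np.cos(a)*h+np.sin(a)*D; R=toolR(d,k*np.cross(h,D))
    # grip point: 6 mm off the bottle's axis, on the tool's side (gripped at height 26, axis at 20)
    return np.array([x,y,zb+s])-.006*h+.019*R[:,2],R
E
python3 - <<'E'
from b import *
p,R,s=now(); print(p,s["opening"],s["gripper_force"],s["force"])
up=p+[0,0,.13]; rows(p,R,up,R)
for k in(1,-1):
    t,Rt=stand("B",.53,-.36,.0,k=k); print(t.round(4)); rows(up,R,t+[0,0,.08],Rt)
E
```

```text
[ 0.53274364 -0.32384553  0.01686916] 0.03984469496217929 24.999177753925323 [-2.42026935 -2.37032539  6.73713502]
row [0.322, 0.004, -0.565] [0.0, 0.0, 0.0] n=2.6
[ 0.5386 -0.3659  0.0285]
row [-0.267, 0.077, 0.069] [-0.218, -0.859, -0.817] n=12.6
[ 0.5386 -0.3659  0.0285]
row [-0.267, 0.077, 0.069] [-0.872, 0.221, 0.881] n=13.2
```

Call:
jog_arm:
  rows:
    - [[0.322,0.004,-0.565],[0,0,0]]
    - [[0.322,0.004,-0.565],[0,0,0]]
    - [[0.322,0.004,-0.565],[0,0,0]]
    - [[0.322,0.004,-0.565],[0,0,0]]

```text
t: 2.4
tool_pos: [0.535, -0.3252, 0.152]
orientation: [-2.177, -1.721, -0.583]
force: [0.5, -0.8, -0.5]
opening: 0.0398
gripper_force: 25.0
```

Call:
jog_arm:
  rows:
    - [[0,0,0],[-0.073,-0.286,-0.272]]
    - [[0,0,0],[-0.073,-0.286,-0.272]]
    - [[0,0,0],[-0.073,-0.286,-0.272]]
    - [[0,0,0],[-0.073,-0.286,-0.272]]
    - [[0,0,0],[-0.073,-0.286,-0.272]]

```text
t: 2.9
tool_pos: [0.5317, -0.3202, 0.144]
orientation: [1.951, 2.269, 0.275]
force: [-0.3, 0.5, -0.8]
opening: 0.0401
gripper_force: 25.0
```

Call:
jog_arm:
  rows:
    - [[0,0,0],[-0.073,-0.286,-0.272]]
    - [[0,0,0],[-0.073,-0.286,-0.272]]
    - [[0,0,0],[-0.073,-0.286,-0.272]]
    - [[0,0,0],[-0.073,-0.286,-0.272]]
    - [[0,0,0],[-0.073,-0.286,-0.272]]

```text
t: 3.4
tool_pos: [0.5299, -0.3199, 0.1406]
orientation: [1.273, 2.227, -0.074]
force: [-0.9, 1.7, -1.6]
opening: 0.0395
gripper_force: 25.0
```

```bash
sed -i 's/h=None,s=.038,k=1,a=30)/h=None,s=.044,k=1,a=30,e=.013)/; s/-.006\*h/-e*h/' b.py
python3 - <<'E'
from b import *
p,R,s=now(); print(p,s["opening"],s["gripper_force"],s["force"],s["q"].round(3))
t,Rt=stand("B",.53,-.36,.0); print(t.round(4)); rows(p,R,t+[0,0,.06],Rt)
E
```

```text
[ 0.52986658 -0.31994956  0.14063668] 0.03951019483934929 24.98235136270523 [-0.90980818  1.67515966 -1.60132968] [-0.631 -0.283  2.141  0.013  0.706 -1.171]
[ 0.5329 -0.3619  0.0345]
row [-0.054, -0.154, 0.266] [-0.072, -0.292, -0.273] n=4.3
```

Call:
jog_arm:
  rows:
    - [[-0.054,-0.154,0.266],[-0.072,-0.292,-0.273]]
    - [[-0.054,-0.154,0.266],[-0.072,-0.292,-0.273]]
    - [[-0.054,-0.154,0.266],[-0.072,-0.292,-0.273]]
    - [[-0.054,-0.154,0.266],[-0.072,-0.292,-0.273]]
    - [[-0.054,-0.154,0.266],[-0.072,-0.292,-0.273]]

```text
t: 3.9
tool_pos: [0.5452, -0.3547, 0.1043]
orientation: [0.798, 2.099, -0.235]
force: [-0.2, 0.1, -1.4]
opening: 0.0396
gripper_force: 25.0
```

Call:
jog_arm:
  rows:
    - [[0,0,0],[0,0,0]]
    - [[0,0,0],[0,0,0]]

```text
t: 4.1
tool_pos: [0.5454, -0.3548, 0.1053]
orientation: [0.8, 2.098, -0.236]
force: [0.1, 0.2, -1.6]
opening: 0.0394
gripper_force: 25.0
```

```bash
python3 - <<'E'
from b import *
from plant import imaging
c=imaging.read_camera("scene"); cv2.imwrite("pics/s2.png",c["frame"][100:340,60:380,::-1].repeat(2,0).repeat(2,1))
p,R,s=now(); print(p,s["opening"],s["force"],s["q"].round(3))
t,Rt=stand("B",.53,-.36,.0); print(t.round(4)); rows(p,R,t+[0,0,.01],Rt)
E
```

```text
[ 0.54549418 -0.35479461  0.1055349 ] 0.03986526857635288 [ 0.49633168 -1.12901506 -0.30093437] [-0.718 -0.256  2.367  0.702  0.166 -2.204]
[ 0.5329 -0.3619  0.0345]
row [0.249, -0.102, 0.162] [0.001, -0.089, -0.087] n=1.3
```

View pics/s2.png

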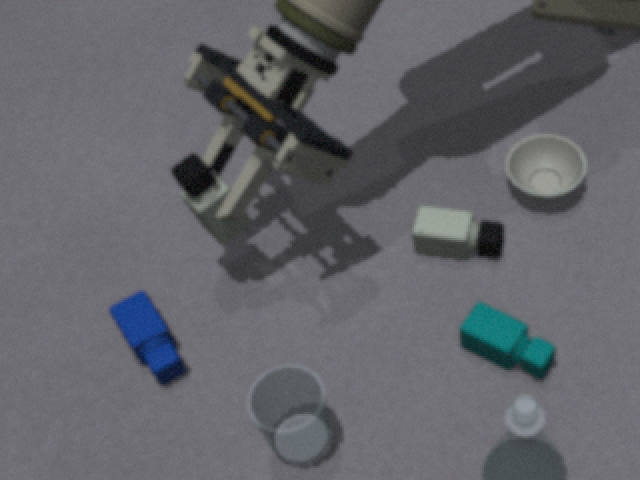

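The view shows B held with its cap up and tilted, by the gripper at (270,110). The outward tilt runs the wrist into its q5≈0 singularity, so I'll use a sideways tilt instead.

```bash
python3 - <<'E'
from b import *
p,R,s=now()
az=np.radians(-88); h=np.array([np.cos(az),np.sin(az),0])
w,Rw=stand("B",.53,-.36,.1,h=h,a=70); print(w); rows(p,R,w,Rw)
t,Rt=stand("B",.53,-.36,.0,h=h); rows(w,Rw,t+[0,0,.06],Rt); print(t)
E
```

```text
[ 0.5297731  -0.35350234  0.12614584]
row [-0.044, -0.032, -0.118] [0.381, 0.298, 0.409] n=6.6
row [0.007, 0.0, 0.166] [-0.0, -0.444, -0.0] n=4.7
[ 0.53012056 -0.36345238  0.0345    ]
```

Call:
jog_arm:
  rows:
    - [[-0.044,-0.032,-0.118],[0.19,0.15,0.205]]
    - [[-0.044,-0.032,-0.118],[0.19,0.15,0.205]]
    - [[-0.044,-0.032,-0.118],[0.19,0.15,0.205]]
    - [[-0.044,-0.032,-0.118],[0.19,0.15,0.205]]
    - [[-0.044,-0.032,-0.118],[0.19,0.15,0.205]]

```text
t: 4.65
tool_pos: [0.5321, -0.3491, 0.1227]
orientation: [1.131, 2.157, -0.226]
force: [-0.0, 0.8, -1.9]
opening: 0.0402
gripper_force: 25.0
```

Call:
jog_arm:
  rows:
    - [[0,0,0],[0.19,0.15,0.205]]
    - [[0,0,0],[0.19,0.15,0.205]]
    - [[0,0,0],[0.19,0.15,0.205]]
    - [[0,0,0],[0.19,0.15,0.205]]
    - [[0,0,0],[0.19,0.15,0.205]]

```text
t: 5.15
tool_pos: [0.5348, -0.3493, 0.1237]
orientation: [1.725, 2.147, -0.287]
force: [-0.1, 0.6, -1.6]
opening: 0.04
gripper_force: 25.0
```

```bash
python3 - <<'E'
from b import *
p,R,s=now();print(p,s["q"].round(3),s["opening"])
az=np.radians(-88); h=np.array([np.cos(az),np.sin(az),0])
t,Rt=stand("B",.53,-.36,.0,h=h); rows(p,R,t+[0,0,.06],Rt); print(t)
E
```

```text
[ 0.53482602 -0.34925593  0.12372099] [-0.506  0.01   1.856 -0.32   0.96  -0.58 ] 0.03998074483712838
row [0.0, -0.05, 0.156] [0.12, -0.402, 0.064] n=4.4
[ 0.53012056 -0.36345238  0.0345    ]
```

Call:
jog_arm:
  rows:
    - [[0,-0.05,0.156],[0.12,-0.402,0.064]]
    - [[0,-0.05,0.156],[0.12,-0.402,0.064]]
    - [[0,-0.05,0.156],[0.12,-0.402,0.064]]
    - [[0,-0.05,0.156],[0.12,-0.402,0.064]]
    - [[0,-0.05,0.156],[0.12,-0.402,0.064]]

```text
t: 5.65
tool_pos: [0.5298, -0.3618, 0.095]
orientation: [1.551, 1.617, -0.878]
force: [-1.3, -0.8, -1.8]
opening: 0.0403
gripper_force: 25.0
```

Call:
jog_arm:
  rows:
    - [[0,0,0],[0,0,0]]
    - [[0,0,0],[0,0,0]]

```text
t: 5.85
tool_pos: [0.5278, -0.3607, 0.0905]
orientation: [1.554, 1.634, -0.88]
force: [0.0, -0.5, -0.9]
opening: 0.0398
gripper_force: 25.0
```

```bash
python3 - <<'E'
from b import *
from plant import imaging
p,R,s=now();print(p,s["q"].round(3),s["force"])
az=np.radians(-88); h=np.array([np.cos(az),np.sin(az),0])
t,Rt=stand("B",.53,-.36,.0,h=h); rows(p,R,t+[0,0,.006],Rt); print(t)
c=imaging.read_camera("scene"); cv2.imwrite("pics/s3.png",c["frame"][130:310,100:340,::-1].repeat(2,0).repeat(2,1))
E
```

```text
[ 0.52784361 -0.3607027   0.09052853] [-0.174  0.301  1.92  -1.223  1.091  0.496] [ 0.00883002 -0.54104298 -0.9232386 ]
row [0.206, 0.012, 0.142] [0.005, -0.015, 0.007] n=1.0
[ 0.53012056 -0.36345238  0.0345    ]
```

View pics/s3.png

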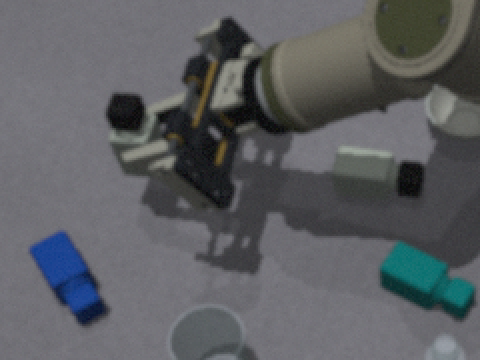

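Call:
jog_arm:
  rows:
    - [[0.1,0.006,0.07],[0.005,-0.015,0.007]]
    - [[0.206,0.012,0.142],[0.005,-0.015,0.007]]
    - [[0.206,0.012,0.142],[0.005,-0.015,0.007]]
    - [[0.206,0.012,0.142],[0.005,-0.015,0.007]]

```text
t: 6.3
tool_pos: [0.5311, -0.3656, 0.0447]
orientation: [1.555, 1.597, -0.895]
force: [0.5, -0.1, -0.6]
opening: 0.0399
gripper_force: 25.0
```

Call:
jog_arm:
  rows:
    - [[0,0,0],[0,0,0]]
    - [[0.009,0,0.005],[0,0,0]]
    - [[0.009,0,0.005],[0,0,0]]

```text
t: 6.6
tool_pos: [0.5313, -0.3645, 0.0417]
orientation: [1.553, 1.597, -0.895]
force: [-0.1, -0.1, -1.8]
opening: 0.0398
gripper_force: 25.0
```

```bash
python3 - <<'E'
from b import *
p,R,s=now();print(p,s["q"].round(3),s["force"])
az=np.radians(-88); h=np.array([np.cos(az),np.sin(az),0])
t,Rt=stand("B",.53,-.36,.0,h=h); rows(p,R,t,Rt); print(t, np.degrees(np.arccos(-Rt[2,2])),np.degrees(np.arccos(-R[2,2])), R[2,1])
E
```

```text
[ 0.53129899 -0.36452328  0.04168739] [-0.17   0.439  1.884 -1.293  1.084  0.635] [-0.07027819 -0.0614958  -1.77461261]
row [0.034, -0.006, 0.013] [-0.0, 0.002, -0.004] n=0.1
[ 0.53012056 -0.36345238  0.0345    ] 60.00000000000001 60.22062881038623 0.005650981556770629
```

Call:
jog_arm:
  rows:
    - [[0.009,0,0.005],[0,0,0]]
    - [[0.017,0,0.01],[0,0,0]]
    - [[0.017,0,0.01],[0,0,0]]

```text
t: 6.9
tool_pos: [0.5305, -0.3642, 0.036]
orientation: [1.553, 1.6, -0.897]
force: [0.8, -0.3, -0.9]
opening: 0.0399
gripper_force: 25.0
```

Call:
jog_arm:
  rows:
    - [[0.009,0,0.005],[0,0,0]]
    - [[0.009,0,0.005],[0,0,0]]

```text
t: 7.1
tool_pos: [0.531, -0.3646, 0.0355]
orientation: [1.552, 1.597, -0.898]
force: [-1.1, 1.7, 5.4]
opening: 0.04
gripper_force: 25.0
```

Call:
jog_arm:
  rows:
    - [[0.005,0,0.003],[0,0,0]]
    - [[0.005,0,0.003],[0,0,0]]

```text
t: 7.3
tool_pos: [0.5312, -0.3649, 0.0354]
orientation: [1.551, 1.595, -0.898]
force: [-3.6, 3.2, 11.2]
opening: 0.0399
gripper_force: 25.0
```

Call:
jog_arm:
  rows:
    - [[0,0,0],[0,0,0]]
    - [[0,0,0],[0,0,0]]
    - [[0,0,0],[0,0,0]]
    - [[0,0,0],[0,0,0]]
  hand: -0.3

```text
t: 7.7
tool_pos: [0.5306, -0.3644, 0.0331]
orientation: [1.553, 1.599, -0.896]
force: [-0.7, -0.1, 0.5]
opening: 0.0601
gripper_force: 0.0
```

Call:
jog_arm:
  rows:
    - [[0,0,-0.15],[0,0,0]]
    - [[0,0,-0.4],[0,0,0]]
    - [[0,0,-0.6],[0,0,0]]
    - [[-0.4,0,-0.8],[0,0,0]]
    - [[-0.4,0,-0.8],[0,0,0]]

```text
t: 8.2
tool_pos: [0.5275, -0.2641, 0.1838]
orientation: [1.55, 1.601, -0.896]
force: [1.6, -0.3, 0.7]
opening: 0.0604
gripper_force: 0.0
```

```bash
python3 - <<'E'
from b import *
from plant import imaging
p,R,s=now();print(p,s["q"].round(3),s["opening"])
t,Rt=grasp("A",h=.026,off=.012); print(t,Rt[:,1]); rows(p,R,t-.1*Rt[:,2],Rt)
t,Rt=grasp("A",sgn=-1); rows(p,R,t-.1*Rt[:,2],Rt)
c=imaging.read_camera("scene"); cv2.imwrite("pics/s4.png",c["frame"][130:310,100:340,::-1].repeat(2,0).repeat(2,1))
E
```

```text
[ 0.52751564 -0.26406712  0.18376932] [ 0.023  0.152  1.903 -1.106  1.328  0.426] 0.06039108585132273
[ 0.47561275 -0.13860152  0.00954552] [ 9.99390827e-01  3.48994967e-02 -3.93818457e-19]
row [0.82, -0.239, -0.552] [0.001, 0.336, -0.002] n=4.1
row [0.81, -0.239, -0.534] [0.521, -0.002, 1.929] n=20.9
```

View pics/s4.png

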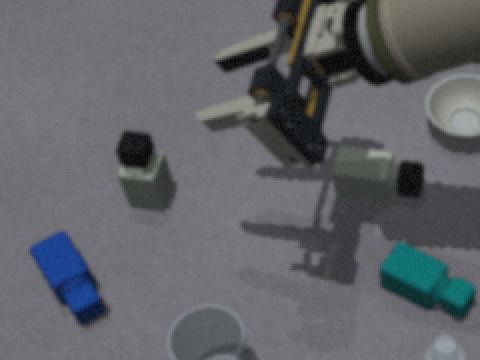

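B stands upright and released, cap at (135,148) in the crop. Next is spare A.

Call:
jog_arm:
  rows:
    - [[0.82,-0.239,-0.552],[0.001,0.336,-0.002]]
    - [[0.82,-0.239,-0.552],[0.001,0.336,-0.002]]
    - [[0.82,-0.239,-0.552],[0.001,0.336,-0.002]]
    - [[0.82,-0.239,-0.552],[0.001,0.336,-0.002]]
    - [[0.82,-0.239,-0.552],[0.001,0.336,-0.002]]

```text
t: 8.75
tool_pos: [0.4725, -0.0875, 0.0931]
orientation: [1.895, 1.958, -0.504]
force: [-0.4, -1.2, 0.3]
opening: 0.0607
gripper_force: 0.0
```

Call:
jog_arm:
  rows:
    - [[0,0,0],[0,0,0]]
    - [[0,0,0],[0,0,0]]

```text
t: 8.95
tool_pos: [0.4743, -0.0904, 0.0948]
orientation: [1.891, 1.954, -0.508]
force: [-0.5, -0.2, 0.6]
opening: 0.0601
gripper_force: 0.0
```

```bash
python3 - <<'E'
from b import *
from plant import imaging
p,R,s=now();print(p,s["q"].round(3),s["opening"])
c=imaging.read_camera("wrist"); m=c["frame"].astype(int)
cc,yaw,_=G["A"];u=np.array([np.cos(np.radians(yaw)),np.sin(np.radians(yaw)),0]);w=np.array([-u[1],u[0],0])
q=proj(c,[np.array([*cc,.04])+a*.03*u+b*.02*w for a,b in((1,1),(1,-1),(-1,-1),(-1,1))]); print(q.round(0).tolist())
ctr=q.mean(0); v=m.min(2); ce,a,r=blob(c,v>v[int(ctr[1]),int(ctr[0])]*.8,ctr); print(ce,a,r, plane(c,ce,.04),ctr)
print(plane(c,cv2.boxPoints(r),.04).round(4).tolist())
t,Rt=grasp("A",h=.026,off=.012); print(t); rows(p,R,t,Rt)
E
```

```text
[ 0.47431486 -0.09039232  0.09477689] [ 0.1   -0.038  1.995 -0.551  1.272  0.257] 0.06011763000176839
[[287.0, 245.0], [348.0, 244.0], [343.0, 297.0], [292.0, 297.0]]
[315.85801294 270.07537115] 2627 ((316.5, 270.5), (51.0, 55.0), 90.0) [[ 0.47458747 -0.13788205  0.04      ]] [317.2550431  270.71087043]
[[0.4559, -0.1122, 0.04], [0.4924, -0.111, 0.04], [0.4976, -0.1692, 0.04], [0.4547, -0.1705, 0.04]]
[ 0.47561275 -0.13860152  0.00954552]
row [0.005, -0.002, 0.49] [-0.0, 0.001, -0.001] n=2.0
```

Call:
jog_arm:
  rows:
    - [[0.003,-0.001,0.24],[0,0,0]]
    - [[0.005,-0.002,0.49],[0,0,0]]
    - [[0.005,-0.002,0.49],[0,0,0]]
    - [[0.005,-0.002,0.49],[0,0,0]]
    - [[0.005,-0.002,0.49],[0,0,0]]

```text
t: 9.5
tool_pos: [0.4757, -0.1379, 0.0098]
orientation: [1.893, 1.954, -0.506]
force: [-0.9, 0.4, -0.5]
opening: 0.0602
gripper_force: 0.0
```

Call:
jog_arm:
  rows:
    - [[0,0,0],[0,0,0]]
    - [[0,0,0],[0,0,0]]
    - [[0,0,0],[0,0,0]]
    - [[0,0,0],[0,0,0]]
  hand: 1

```text
t: 9.9
tool_pos: [0.4758, -0.1374, 0.0098]
orientation: [1.892, 1.955, -0.505]
force: [-0.8, 2.9, 4.2]
opening: 0.0398
gripper_force: 24.9
```

```bash
python3 - <<'E'
from b import *
p,R,s=now();print(p,s["q"].round(3),s["opening"],s["force"])
g=p-.019*R[:,2]; u=np.array([np.cos(np.radians(92)),np.sin(np.radians(92)),0])
S=.03+(g-[.4752,-.1395,0])@u; E=g[2]-.02; print("s",S,"e",E)
a=np.degrees(np.arcsin(-R[:,2]@u))
az=np.radians(44); h=np.array([np.cos(az),np.sin(az),0])
rows(p,R,p+[0.0,0,.14],R)
w,Rw=stand("A",.50,-.17,.13,h=h,a=70,k=-1,s=S,e=E); print(w); rows(p+[0,0,.14],R,w,Rw)
t,Rt=stand("A",.50,-.17,.0,h=h,k=-1,s=S,e=E,a=30); rows(w,Rw,t+[0,0,.06],Rt); print(a,t)
E
```

```text
[ 0.47576083 -0.13740421  0.00979298] [-0.     0.095  2.042 -0.605  1.07   0.282] 0.039832395132422586 [-0.83252512  2.92047661  4.19334354]
s 0.041567773281209 e 0.006251599450127265
row [-0.35, 0.001, -0.606] [0.0, 0.0, 0.0] n=2.8
[ 0.50017752 -0.16982857  0.15371361]
row [-0.154, 0.117, 0.066] [0.049, 0.521, 0.546] n=7.9
row [-0.059, 0.0, 0.307] [-0.0, 0.444, 0.0] n=4.7
29.97502969643946 [ 0.50733934 -0.16291248  0.03206777]
```

Call:
jog_arm:
  rows:
    - [[-0.35,0,-0.606],[0,0,0]]
    - [[-0.35,0,-0.606],[0,0,0]]
    - [[-0.35,0,-0.606],[0,0,0]]
    - [[-0.35,0,-0.606],[0,0,0]]

```text
t: 10.3
tool_pos: [0.4792, -0.1379, 0.1561]
orientation: [1.89, 1.948, -0.495]
force: [2.0, -0.8, -1.4]
opening: 0.0402
gripper_force: 24.9
```

Call:
jog_arm:
  rows:
    - [[-0.154,0.117,0.066],[0.025,0.26,0.273]]
    - [[-0.154,0.117,0.066],[0.025,0.26,0.273]]
    - [[-0.154,0.117,0.066],[0.025,0.26,0.273]]
    - [[-0.154,0.117,0.066],[0.025,0.26,0.273]]
    - [[-0.154,0.117,0.066],[0.025,0.26,0.273]]

```text
t: 10.8
tool_pos: [0.499, -0.1722, 0.1527]
orientation: [2.511, 1.672, -0.03]
force: [-0.7, 0.4, -1.5]
opening: 0.04
gripper_force: 24.9
```

Call:
jog_arm:
  rows:
    - [[0,0,0],[0.025,0.26,0.273]]
    - [[0,0,0],[0.025,0.26,0.273]]
    - [[0,0,0],[0.025,0.26,0.273]]
    - [[0,0,0],[0.025,0.26,0.273]]
    - [[0,0,0],[0.025,0.26,0.273]]

```text
t: 11.3
tool_pos: [0.4975, -0.1707, 0.1505]
orientation: [-2.756, -1.106, -0.476]
force: [0.2, -0.3, -2.1]
opening: 0.0404
gripper_force: 24.9
```

```bash
cat > a.py <<'E'
from b import *
p,R,s=now();print(p,s["q"].round(3),s["opening"],s["force"])
az=np.radians(44); h=np.array([np.cos(az),np.sin(az),0])
import sys
t,Rt=stand("A",.50,-.17,float(sys.argv[1]),h=h,k=-1,s=.0416,e=.0063); rows(p,R,t,Rt); print(t,R.T@D*.01)
E
python3 a.py .06
```

```text
[ 0.49746201 -0.17070757  0.15045131] [-0.676 -0.127  1.914  0.353  1.33   0.051] 0.040435079167826925 [ 0.19689279 -0.26160054 -2.12666034]
row [-0.04, 0.008, 0.296] [-0.002, 0.447, -0.005] n=4.7
[ 0.50730452 -0.1629461   0.0921    ] [-3.37829960e-03  6.46671056e-05  9.41184945e-03]
```

Call:
jog_arm:
  rows:
    - [[-0.04,0.008,0.296],[-0.002,0.447,-0.005]]
    - [[-0.04,0.008,0.296],[-0.002,0.447,-0.005]]
    - [[-0.04,0.008,0.296],[-0.002,0.447,-0.005]]
    - [[-0.04,0.008,0.296],[-0.002,0.447,-0.005]]
    - [[-0.04,0.008,0.296],[-0.002,0.447,-0.005]]

```text
t: 11.8
tool_pos: [0.5087, -0.161, 0.093]
orientation: [-2.253, -0.924, -1.308]
force: [-0.1, 0.7, -1.5]
opening: 0.0401
gripper_force: 24.9
```

Call:
jog_arm:
  rows:
    - [[0,0,0],[0,0,0]]
    - [[0,0,0],[0,0,0]]

```text
t: 12.0
tool_pos: [0.5092, -0.1613, 0.0931]
orientation: [-2.259, -0.923, -1.3]
force: [-0.3, -0.5, -1.2]
opening: 0.0401
gripper_force: 24.9
```

```bash
python3 a.py .008
```

```text
[ 0.5091545  -0.16125117  0.09305249] [-1.062  0.223  2.025  1.002  1.431 -0.711] 0.04009957913172624 [-0.30818349 -0.49999849 -1.24652926]
row [-0.235, -0.001, 0.122] [-0.003, 0.002, 0.003] n=1.1
[ 0.50730452 -0.1629461   0.0401    ] [-8.64261106e-03 -2.33585930e-05  5.03038054e-03]
```

Call:
jog_arm:
  rows:
    - [[-0.12,0,0.06],[0,0,0]]
    - [[-0.235,0,0.122],[0,0,0]]
    - [[-0.235,0,0.122],[0,0,0]]
    - [[-0.235,0,0.122],[0,0,0]]

```text
t: 12.4
tool_pos: [0.5088, -0.1638, 0.0428]
orientation: [-2.258, -0.926, -1.305]
force: [0.5, -0.3, -1.7]
opening: 0.04
gripper_force: 24.9
```

Call:
jog_arm:
  rows:
    - [[0,0,0],[0,0,0]]
    - [[-0.017,0,0.01],[0,0,0]]
    - [[-0.017,0,0.01],[0,0,0]]

```text
t: 12.7
tool_pos: [0.5085, -0.1648, 0.0383]
orientation: [-2.259, -0.923, -1.308]
force: [0.0, 0.3, -0.2]
opening: 0.0402
gripper_force: 24.9
```

```bash
python3 a.py 0
```

```text
[ 0.50847192 -0.16478293  0.03829525] [-1.069  0.358  2.003  1.019  1.374 -0.814] 0.040184510203062164 [ 0.0389997   0.3374593  -0.23456607]
row [-0.026, -0.011, 0.017] [-0.0, 0.0, 0.005] n=0.1
[ 0.50730452 -0.1629461   0.0321    ] [-8.65846853e-03 -6.86605128e-05  5.00262015e-03]
```

Call:
jog_arm:
  rows:
    - [[-0.009,0,0.005],[0,0,0]]
    - [[-0.017,0,0.01],[0,0,0]]
    - [[-0.017,0,0.01],[0,0,0]]

```text
t: 13.0
tool_pos: [0.5082, -0.1645, 0.0337]
orientation: [-2.258, -0.921, -1.308]
force: [0.2, 1.0, -1.2]
opening: 0.0401
gripper_force: 24.9
```

Call:
jog_arm:
  rows:
    - [[-0.006,0,0.003],[0,0,0]]
    - [[-0.006,0,0.003],[0,0,0]]

```text
t: 13.2
tool_pos: [0.5082, -0.1642, 0.0333]
orientation: [-2.256, -0.921, -1.309]
force: [-3.6, 0.9, 6.8]
opening: 0.0403
gripper_force: 25.0
```

Call:
jog_arm:
  rows:
    - [[-0.005,0,0.003],[0,0,0]]
    - [[-0.005,0,0.003],[0,0,0]]

```text
t: 13.4
tool_pos: [0.5084, -0.1642, 0.0333]
orientation: [-2.254, -0.922, -1.311]
force: [-8.4, 0.2, 14.5]
opening: 0.0397
gripper_force: 25.0
```

Contact with the bench. I release and back off along the tool axis.

Call:
jog_arm:
  rows:
    - [[0,0,0],[0,0,0]]
    - [[0,0,0],[0,0,0]]
    - [[0,0,0],[0,0,0]]
    - [[0,0,0],[0,0,0]]
    - [[0,0,0],[0,0,0]]
  hand: -0.3

```text
t: 13.9
tool_pos: [0.5082, -0.1645, 0.0313]
orientation: [-2.258, -0.921, -1.308]
force: [0.4, 0.1, -0.2]
opening: 0.0606
gripper_force: 0.0
```

Call:
jog_arm:
  rows:
    - [[0,0,-0.15],[0,0,0]]
    - [[0,0,-0.35],[0,0,0]]
    - [[0,0,-0.55],[0,0,0]]
    - [[0.3,0,-0.7],[0,0,0]]
    - [[0.3,0,-0.7],[0,0,0]]

```text
t: 14.4
tool_pos: [0.4426, -0.2301, 0.1568]
orientation: [-2.261, -0.923, -1.311]
force: [0.2, -0.3, -0.2]
opening: 0.0605
gripper_force: 0.0
```

Call:
jog_arm:
  rows:
    - [[0.4,0,-0.2],[0,0,0]]
    - [[0.4,0,-0.2],[0,0,0]]
    - [[0.4,0,-0.2],[0,0,0]]

```text
t: 14.7
tool_pos: [0.447, -0.2257, 0.248]
orientation: [-2.262, -0.93, -1.312]
force: [-0.2, -1.0, 0.8]
opening: 0.0607
gripper_force: 0.0
```

```bash
python3 - <<'E'
from b import *
from plant import imaging
p,R,s=now();print(p,s["q"].round(3),s["t"])
d={n:imaging.read_camera(n) for n in("scene","top")}; pickle.dump(d,open("d5.pkl","wb"))
im=[d["scene"]["frame"][130:290,100:420,::-1],d["top"]["frame"][180:340,280:600,::-1]]
cv2.imwrite("pics/s5.png",np.vstack(im).repeat(2,0)[:600].repeat(2,1))
E
```

```text
[ 0.44696219 -0.22566744  0.24798791] [-1.236 -0.005  1.931  0.923  1.735 -0.544] 14.7
```

View pics/s5.png

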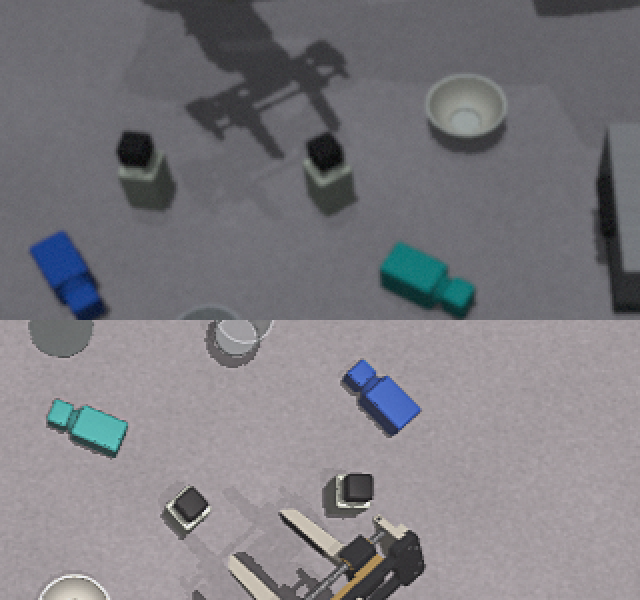

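Both spares stand upright and released: caps at (135,150) and (325,150) in the scene half, (355,487) and (190,503) in the top half. Next I fly over the block with the gripper empty and measure the pockets.

```bash
cat >> h.py <<'E'
def down(yaw): a=np.radians(yaw); return toolR(D,np.array([np.cos(a),np.sin(a),0]))
E
python3 - <<'E'
from h import *
d=pickle.load(open("d5.pkl","rb"));T,S=d["top"],d["scene"]
for n,b in(("A",(.5009,-.1716)),("B",(.5305,-.361))):
    q=[]
    for c,th in((T,95),(S,45)):
        g=proj(c,[*b,.094])[0]; ce,a,r=blob(c,c["frame"].max(2)<th,g); q.append(ce); print(n,g.round(1),ce.round(1),a,np.round(r[1],1),plane(c,ce,.09).round(4))
    print(tri(T,q[0],S,q[1]))
p,R,s=now(); w=np.array([.46,.21,.26])
rows(p,R,[p[0]+.05,p[1]+.2,.26],down(-30));rows(np.array([p[0]+.05,p[1]+.2,.26]),down(-30),w,down(10))
E
```

```text
A [375.6 271.5] [374.8 271.9] 189 [13.4 14.1] [[ 0.5006 -0.1703  0.09  ]]
A [262.1 202.3] [262.2 205.8] 226 [16.1 14.8] [[ 0.5067 -0.1705  0.09  ]]
(array([ 0.50175028, -0.17155568,  0.08349373]), np.float64(0.0013647653998170811))
B [459.9 263.3] [458.5 263.6] 213 [14. 15.] [[ 0.5304 -0.3588  0.09  ]]
B [166.8 200.7] [167.3 204.6] 238 [16. 16.] [[ 0.537  -0.3587  0.09  ]]
(array([ 0.53188338, -0.36125118,  0.08295962]), np.float64(0.0016372020298097338))
row [0.516, -0.542, 0.714] [0.096, -0.661, -0.156] n=7.2
row [0.924, -0.741, 0.0] [0.0, 0.0, -0.444] n=4.7
```

Call:
jog_arm:
  rows:
    - [[0.516,-0.542,0.714],[0.048,-0.33,-0.078]]
    - [[0.516,-0.542,0.714],[0.048,-0.33,-0.078]]
    - [[0.516,-0.542,0.714],[0.048,-0.33,-0.078]]
    - [[0.516,-0.542,0.714],[0.048,-0.33,-0.078]]
    - [[0.516,-0.542,0.714],[0.048,-0.33,-0.078]]

```text
t: 15.3
tool_pos: [0.4966, -0.0197, 0.2609]
orientation: [-2.559, -1.279, -0.713]
force: [-0.5, 0.1, 0.7]
opening: 0.0604
gripper_force: 0.0
```

Call:
jog_arm:
  rows:
    - [[0,0,0],[0.048,-0.33,-0.078]]
    - [[0,0,0],[0.048,-0.33,-0.078]]
    - [[0,0,0],[0.048,-0.33,-0.078]]
    - [[0,0,0],[0.048,-0.33,-0.078]]
    - [[0,0,0],[0.048,-0.33,-0.078]]

```text
t: 15.8
tool_pos: [0.4958, -0.0217, 0.2577]
orientation: [-2.713, -1.574, 0.004]
force: [-0.4, 0.7, -0.8]
opening: 0.0602
gripper_force: 0.0
```

```bash
python3 - <<'E'
from h import *
p,R,s=now(); print(p,s["q"].round(3));rows(p,R,[.46,.19,.27],down(10))
E
```

```text
[ 0.49582744 -0.02169242  0.25769986] [-0.149 -0.161  1.706  0.002  1.602  0.37 ]
row [0.83, -0.681, -0.057] [-0.003, -0.001, -0.442] n=4.6
```

Call:
jog_arm:
  rows:
    - [[0.83,-0.681,-0.057],[0,0,-0.442]]
    - [[0.83,-0.681,-0.057],[0,0,-0.442]]
    - [[0.83,-0.681,-0.057],[0,0,-0.442]]
    - [[0.83,-0.681,-0.057],[0,0,-0.442]]
    - [[0.83,-0.681,-0.057],[0,0,-0.442]]

```text
t: 16.3
tool_pos: [0.4593, 0.1913, 0.2709]
orientation: [-2.011, -2.406, -0.007]
force: [0.3, -0.6, 0.6]
opening: 0.0603
gripper_force: 0.0
```

Call:
jog_arm:
  rows:
    - [[0,0,0],[0,0,0]]
    - [[0,0,0],[0,0,0]]

```text
t: 16.5
tool_pos: [0.4606, 0.1873, 0.271]
orientation: [-2.025, -2.397, -0.004]
force: [-0.1, -0.6, 1.0]
opening: 0.0603
gripper_force: 0.0
```

```bash
python3 - <<'E'
from h import *
from plant import imaging
p,R,s=now(); print(p,s["q"].round(3))
c=imaging.read_camera("wrist"); pickle.dump(c,open("w6.pkl","wb")); cv2.imwrite("pics/w6.png",c["frame"][:,:,::-1])
C=-np.array(c["R"]).T@c["t"]; print("cam in tool",R.T@(C-p))
bx=np.array([np.cos(np.radians(9.8)),np.sin(np.radians(9.8)),0]);by=np.array([-bx[1],bx[0],0])
for x in(-.032,.032): print(proj(c,np.array([.482,.244,.08])+x*bx).round(0))
E
```

```text
[0.46060831 0.1872938  0.27095037] [ 0.28  -0.167  1.687  0.004  1.621  0.112]
cam in tool [ 0.0781519  -0.00122052 -0.16754818]
[[316. 166.]]
[[381. 166.]]
```

View pics/w6.png

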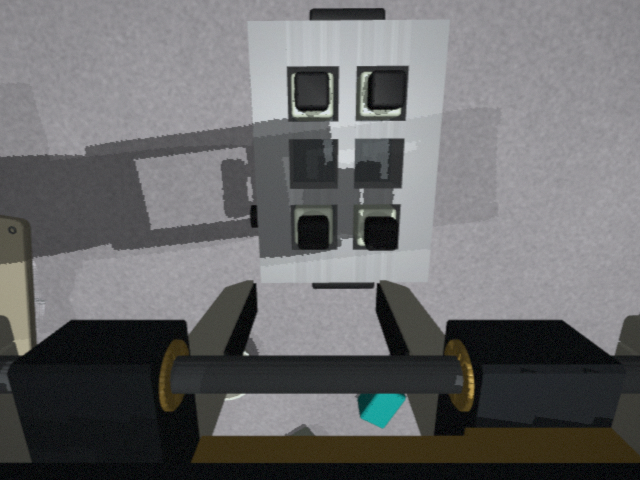

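The wrist view shows the deck corners near (249,21), (449,19), (429,283) and (261,283), and the empty pockets at columns 290–338 and 354–404, rows 138–188.

```bash
cat > blk.py <<'E'
from h import *
w=pickle.load(open("w6.pkl","rb"));T=pickle.load(open("d0.pkl","rb"))["top"]
def sub(c,pts,r=4):
    g=cv2.cvtColor(c["frame"],cv2.COLOR_RGB2GRAY)
    return cv2.cornerSubPix(g,np.array(pts,np.float32).reshape(-1,1,2),(r,r),(-1,-1),(3,50,.01)).reshape(-1,2)
wc=sub(w,[(249,21),(449,19),(429,283),(261,283)]); tc=sub(T,[(139.7,317),(134.8,240),(242.3,227),(250,304)],3)
print(wc.round(1).tolist(),tc.round(1).tolist())
P=[tri(w,a,T,b) for a,b in zip(wc,tc)]
for q in P: print(q[0].round(4),round(q[1],4))
def frame(X,n):
    X=X[:,:2]; print(n,"c",X.mean(0).round(4),"sides",[round(float(np.linalg.norm(X[i]-X[i-1])),4) for i in range(4)],
     "yaw",[round(float(np.degrees(np.arctan2(*(b-a)[::-1]))),2) for a,b in((X[0],X[1]),(X[3],X[2]))],[round(float(np.degrees(np.arctan2(*(b-a)[::-1])))-90,2) for a,b in((X[3],X[0]),(X[2],X[1]))])
frame(plane(w,wc,.08),"deck wrist"); frame(plane(T,tc,.08),"deck top")
for k,b in((1,[(290,139),(338,139),(338,188),(291,188)]),(4,[(355,138),(405,139),(402,188),(354,188)])):
    q=sub(w,b,3); print(q.round(1).tolist()); frame(plane(w,q,.08),"pocket%d"%k)
for k,b in((1,[(184,292),(182,275),(201,273),(204,295)]),):
    pass
E
python3 blk.py
```

```text
[[246.6999969482422, 20.799999237060547], [449.5, 19.0], [426.70001220703125, 281.6000061035156], [261.0, 283.0]] [[139.8000030517578, 316.5], [134.60000610351562, 238.6999969482422], [242.60000610351562, 226.8000030517578], [251.5, 302.3999938964844]]
[0.3707 0.35   0.0882] 0.0029
[0.5521 0.3921 0.0591] 0.0001
[0.5895 0.1381 0.0814] 0.0011
[0.4148 0.1046 0.0788] 0.005
deck wrist c [0.4792 0.2455] sides [0.2515, 0.1805, 0.2512, 0.1798] yaw [10.04, 10.12] [10.07, 9.9]
deck top c [0.4817 0.2445] sides [0.2517, 0.1798, 0.25, 0.1767] yaw [10.82, 11.39] [10.44, 9.73]
[[288.3999938964844, 139.0], [337.5, 138.6999969482422], [337.29998779296875, 188.10000610351562], [289.5, 188.10000610351562]]
pocket1 c [0.4475 0.2402] sides [0.0475, 0.0476, 0.0477, 0.0481] yaw [9.96, 9.66] [9.78, 10.33]
[[354.6000061035156, 138.39999389648438], [403.79998779296875, 138.3000030517578], [401.0, 187.8000030517578], [353.6000061035156, 188.0]]
pocket4 c [0.5108 0.2513] sides [0.048, 0.0477, 0.0478, 0.0476] yaw [9.75, 9.88] [10.14, 10.08]
```

Sizes, height and yaw (10.0°) all check. Pocket 4's centre is about (0.511, 0.251) and pocket 1's about (0.448, 0.240). Back to A for a grasp from above on the cap.

```bash
python3 - <<'E'
from h import *
p,R,s=now(); a=np.array([.485,0.01,.24]); rows(p,R,a,down(-18)); rows(a,down(-18),[.501,-.171,.17],down(-46))
E
```

```text
row [-0.893, -0.027, 0.152] [-0.001, -0.003, 0.306] n=3.6
row [-0.836, 0.356, 0.35] [0.0, 0.0, 0.311] n=3.9
```

Call:
jog_arm:
  rows:
    - [[-0.893,-0.027,0.152],[0,0,0.306]]
    - [[-0.893,-0.027,0.152],[0,0,0.306]]
    - [[-0.893,-0.027,0.152],[0,0,0.306]]
    - [[-0.893,-0.027,0.152],[0,0,0.306]]
    - [[-0.893,-0.027,0.152],[0,0,0.306]]

```text
t: 17.05
tool_pos: [0.4853, 0.0062, 0.2396]
orientation: [-2.544, -1.836, -0.001]
force: [-0.3, -0.0, -0.8]
opening: 0.0606
gripper_force: 0.0
```

Call:
jog_arm:
  rows:
    - [[-0.836,0.356,0.35],[0,0,0.311]]
    - [[-0.836,0.356,0.35],[0,0,0.311]]
    - [[-0.836,0.356,0.35],[0,0,0.311]]
    - [[-0.836,0.356,0.35],[0,0,0.311]]
    - [[-0.836,0.356,0.35],[0,0,0.311]]

```text
t: 17.55
tool_pos: [0.5004, -0.1736, 0.1673]
orientation: [-2.91, -1.168, 0.002]
force: [0.3, 1.1, 0.1]
opening: 0.0605
gripper_force: 0.0
```

Call:
jog_arm:
  rows:
    - [[0,0,0],[0,0,0]]
    - [[0,0,0],[0,0,0]]

```text
t: 17.75
tool_pos: [0.5027, -0.1689, 0.1709]
orientation: [-2.907, -1.18, -0.004]
force: [-0.3, -1.2, -0.4]
opening: 0.0604
gripper_force: 0.0
```

```bash
cat > cap.py <<'E'
from h import *
from plant import imaging
import sys
x,y,yaw=map(float,sys.argv[1:])
p,R,s=now(); print(p,s["q"].round(3))
c=imaging.read_camera("wrist"); g=proj(c,[x,y,.094])[0]; m=c["frame"].max(2)
print("expect",g.round(0), m[int(g[1]),int(g[0])])
ce,a,r=blob(c,m<m[int(g[1]),int(g[0])]+25,g); print(ce,a,np.round(r[1],1),r[2]); 
b=plane(c,cv2.boxPoints(r),.094); print(b.round(4).tolist(), plane(c,ce,.094))
rows(p,R,[x,y,.067],down(yaw))
E
python3 cap.py .501 -.171 -46
```

```text
[ 0.50265035 -0.16891934  0.17089706] [-0.424 -0.031  1.742  0.005  1.431  0.375]
expect [318. 253.] 23
[317.22184105 250.13722127] 1749 [44. 40.] 90.0
[[0.504, -0.1471, 0.094], [0.5238, -0.1674, 0.094], [0.5003, -0.191, 0.094], [0.4798, -0.17, 0.094]] [[ 0.50223025 -0.16885927  0.094     ]]
row [-0.015, 0.003, 0.519] [-0.002, -0.002, 0.002] n=2.1
```

Call:
jog_arm:
  rows:
    - [[-0.006,0,0.24],[0,0,0]]
    - [[-0.011,0,0.44],[0,0,0]]
    - [[-0.011,0,0.517],[0,0,0]]
    - [[-0.011,0,0.517],[0,0,0]]
    - [[-0.011,0,0.517],[0,0,0]]

```text
t: 18.3
tool_pos: [0.5022, -0.1704, 0.0689]
orientation: [-2.908, -1.182, -0.005]
force: [0.2, -1.7, 0.4]
opening: 0.0606
gripper_force: 0.0
```

Call:
jog_arm:
  rows:
    - [[0,0,0],[0,0,0]]
    - [[0,0,0],[0,0,0]]
    - [[0,0,0],[0,0,0]]
    - [[0,0,0],[0,0,0]]
    - [[0,0,0],[0,0,0]]
  hand: 1

```text
t: 18.8
tool_pos: [0.5013, -0.1706, 0.0675]
orientation: [-2.908, -1.181, -0.004]
force: [0.1, 0.1, 3.8]
opening: 0.0301
gripper_force: 25.0
```

```bash
python3 - <<'E'
from h import *
p,R,s=now(); print(p,s["q"].round(3),s["opening"],s["force"],s["t"])
a=p+[0,0,.11]; rows(p,R,a,R); b=np.array([.49,.01,.20]); rows(a,R,b,down(-18)); rows(b,down(-18),[.5115,.2505,.20],down(10))
E
```

```text
[ 0.50131379 -0.1706403   0.0675456 ] [-0.428  0.069  1.839  0.004  1.234  0.37 ] 0.030054829030657777 [0.0935377  0.05436551 3.78333971] 18.8
row [0.002, -0.001, -0.55] [0.0, 0.0, 0.0] n=2.2
row [0.59, -0.687, -0.109] [-0.001, -0.002, -0.309] n=3.6
row [1.177, -0.269, 0.0] [0.0, 0.0, -0.311] n=4.8
```

Call:
jog_arm:
  rows:
    - [[0,0,-0.55],[0,0,0]]
    - [[0,0,-0.55],[0,0,0]]
    - [[0,0,-0.55],[0,0,0]]
    - [[0,0,-0.55],[0,0,0]]

```text
t: 19.2
tool_pos: [0.5026, -0.1717, 0.1799]
orientation: [2.91, 1.182, 0.009]
force: [-0.3, 0.1, -1.0]
opening: 0.0298
gripper_force: 25.0
```

Call:
jog_arm:
  rows:
    - [[0.59,-0.687,-0.109],[0,0,-0.309]]
    - [[0.59,-0.687,-0.109],[0,0,-0.309]]
    - [[0.59,-0.687,-0.109],[0,0,-0.309]]
    - [[0.59,-0.687,-0.109],[0,0,-0.309]]
    - [[0.59,-0.687,-0.109],[0,0,-0.309]]

```text
t: 19.7
tool_pos: [0.4884, 0.0135, 0.1976]
orientation: [-2.532, -1.85, -0.002]
force: [-0.2, 0.3, -0.8]
opening: 0.0298
gripper_force: 25.0
```

Call:
jog_arm:
  rows:
    - [[0.95,-0.217,0],[0,0,-0.28]]
    - [[0.95,-0.217,0],[0,0,-0.28]]
    - [[0.95,-0.217,0],[0,0,-0.28]]
    - [[0.95,-0.217,0],[0,0,-0.28]]
    - [[0.95,-0.217,0],[0,0,-0.28]]

```text
t: 20.2
tool_pos: [0.5059, 0.2078, 0.1976]
orientation: [-2.069, -2.357, -0.002]
force: [-0.4, -0.7, -1.5]
opening: 0.0298
gripper_force: 25.0
```

```bash
python3 - <<'E'
from h import *
p,R,s=now(); print(p,s["opening"],s["force"]); rows(p,R,[.5113,.2508,.20],down(10))
E
```

```text
[0.50591094 0.20775768 0.19755631] 0.0298396497997394 [-0.38150432 -0.66121637 -1.4605656 ]
row [0.21, 0.055, -0.011] [-0.002, -0.003, -0.029] n=0.9
```

Call:
jog_arm:
  rows:
    - [[0.21,0.055,-0.011],[0,0,-0.029]]
    - [[0.21,0.055,-0.011],[0,0,-0.029]]
    - [[0.21,0.055,-0.011],[0,0,-0.029]]
    - [[0.21,0.055,-0.011],[0,0,-0.029]]
    - [[0.21,0.055,-0.011],[0,0,-0.029]]

```text
t: 20.7
tool_pos: [0.5127, 0.2454, 0.2021]
orientation: [-2.024, -2.4, -0.003]
force: [0.5, -0.7, -0.7]
opening: 0.0298
gripper_force: 25.0
```

```bash
python3 - <<'E'
from h import *
from plant import imaging
p,R,s=now(); print(p,s["opening"],s["force"],s["q"].round(2)); rows(p,R,[.5113,.2508,.150],down(10))
c=imaging.read_camera("wrist"); cv2.imwrite("pics/w7.png",c["frame"][:,:,::-1]); pickle.dump(c,open("w7.pkl","wb"))
bx=np.array([np.cos(np.radians(10)),np.sin(np.radians(10)),0]);by=np.array([-bx[1],bx[0],0])
print(proj(c,[np.array([.5113,.2508,.08])+.024*(a*bx+b*by) for a,b in((-1,1),(1,1),(1,-1),(-1,-1))]).round(1).tolist())
print(proj(c,[np.array([.4798,.2452,.08])+(a*.09*bx+b*.125*by) for a,b in((-1,1),(1,1),(1,-1),(-1,-1))]).round(1).tolist())
E
```

```text
[0.51274622 0.24542833 0.20208805] 0.029780359489351413 [ 0.53069582 -0.71537825 -0.6796601 ] [0.35 0.05 1.6  0.   1.49 0.18]
row [0.027, -0.003, 0.261] [0.0, -0.002, -0.003] n=1.0
[[287.3, 200.3], [345.8, 200.0], [344.8, 255.6], [288.9, 255.9]]
[[151.7, 65.9], [394.1, 64.7], [379.2, 358.0], [187.0, 358.8]]
```

View pics/w7.png

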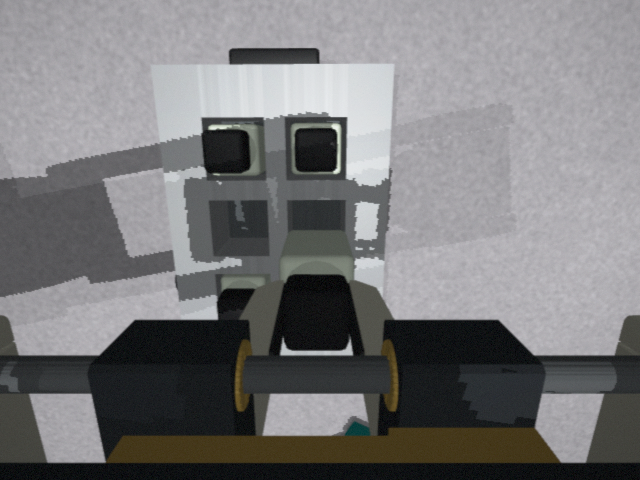

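The view agrees with prediction: deck corners at (152,66) and (394,64), and pocket 4's rim at columns 287–346 and row 200, in line with the held bottle at column 317. I lower it.

Call:
jog_arm:
  rows:
    - [[0.027,-0.003,0.13],[0,0,0]]
    - [[0.027,-0.003,0.255],[0,0,0]]
    - [[0.027,-0.003,0.255],[0,0,0]]
    - [[0.027,-0.003,0.255],[0,0,0]]
    - [[0.027,-0.003,0.255],[0,0,0]]

```text
t: 21.25
tool_pos: [0.5123, 0.2523, 0.1536]
orientation: [-2.023, -2.402, -0.008]
force: [0.6, -0.7, -0.2]
opening: 0.0299
gripper_force: 25.0
```

Call:
jog_arm:
  rows:
    - [[0,0,0],[0,0,0]]
    - [[0,0,0],[0,0,0]]

```text
t: 21.45
tool_pos: [0.5121, 0.2525, 0.1531]
orientation: [-2.022, -2.402, -0.008]
force: [0.2, -0.3, -1.1]
opening: 0.0299
gripper_force: 25.0
```

```bash
python3 - <<'E'
from h import *
p,R,s=now(); print(p,s["opening"],s["force"]); rows(p,R,[.5113,.2508,.094],down(10))
E
```

```text
[0.51205201 0.25252811 0.1530854 ] 0.029899089042348687 [ 0.17375896 -0.26364951 -1.13030703]
row [-0.009, -0.006, 0.295] [0.002, -0.003, -0.002] n=1.2
```

Call:
jog_arm:
  rows:
    - [[-0.009,-0.006,0.05],[0,0,0]]
    - [[-0.009,-0.006,0.12],[0,0,0]]
    - [[-0.009,-0.006,0.2],[0,0,0]]
    - [[-0.009,-0.006,0.28],[0,0,0]]
    - [[-0.009,-0.006,0.29],[0,0,0]]

```text
t: 21.95
tool_pos: [0.5082, 0.2497, 0.0897]
orientation: [-2.02, -2.4, 0.003]
force: [0.2, -0.4, -0.4]
opening: 0.0297
gripper_force: 25.0
```

Call:
jog_arm:
  rows:
    - [[0,0,0],[0,0,0]]
    - [[0,0,0.01],[0,0,0]]
    - [[0,0,0.01],[0,0,0]]

```text
t: 22.25
tool_pos: [0.5109, 0.2508, 0.0923]
orientation: [-2.022, -2.402, -0.006]
force: [-0.4, -0.2, -1.3]
opening: 0.0297
gripper_force: 25.0
```

Call:
jog_arm:
  rows:
    - [[0,0,0.01],[0,0,0]]
    - [[0,0,0.01],[0,0,0]]

```text
t: 22.45
tool_pos: [0.5106, 0.2507, 0.0899]
orientation: [-2.022, -2.402, -0.006]
force: [0.1, 0.5, -1.3]
opening: 0.0299
gripper_force: 25.0
```

Call:
jog_arm:
  rows:
    - [[0,0,0.01],[0,0,0]]
    - [[0,0,0.01],[0,0,0]]

```text
t: 22.65
tool_pos: [0.5105, 0.2506, 0.0877]
orientation: [-2.022, -2.402, -0.005]
force: [-0.0, 0.0, -1.3]
opening: 0.0295
gripper_force: 25.0
```

Call:
jog_arm:
  rows:
    - [[0,0,0.006],[0,0,0]]
    - [[0,0,0.006],[0,0,0]]

```text
t: 22.85
tool_pos: [0.5107, 0.2508, 0.0875]
orientation: [-2.022, -2.402, -0.006]
force: [-2.0, -0.5, 6.2]
opening: 0.0298
gripper_force: 25.0
```

It touches the pocket floor exactly at the expected TCP height of 0.0875. I release with a small opening, lift, and go to B.

Call:
jog_arm:
  rows:
    - [[0,0,0],[0,0,0]]
    - [[0,0,0],[0,0,0]]
    - [[0,0,0],[0,0,0]]
    - [[0,0,0],[0,0,0]]
  hand: 0

```text
t: 23.25
tool_pos: [0.5104, 0.2506, 0.0864]
orientation: [-2.022, -2.402, -0.005]
force: [0.5, 0.2, 0.5]
opening: 0.0464
gripper_force: 0.0
```

Call:
jog_arm:
  rows:
    - [[0,0,-0.1],[0,0,0]]
    - [[0,0,-0.3],[0,0,0]]
    - [[0,0,-0.55],[0,0,0]]
    - [[0,0,-0.7],[0,0,0]]
    - [[0,0,-0.7],[0,0,0]]

```text
t: 23.75
tool_pos: [0.5133, 0.2512, 0.2331]
orientation: [2.021, 2.402, 0.019]
force: [0.8, 0.7, 0.6]
opening: 0.0468
gripper_force: 0.0
```

```bash
python3 - <<'E'
from h import *
p,R,s=now(); print(p,s["opening"])
a=np.array([.50,.055,.21]); rows(p,R,a,down(7)); b=np.array([.52,-.14,.21]); rows(a,down(7),b,down(4)); rows(b,down(4),[.531,-.3610,.17],down(2))
E
```

```text
[0.5132816  0.25117928 0.23310897] 0.04680688902271731
row [-0.956, -0.234, 0.107] [0.007, -0.004, 0.031] n=4.0
row [-0.98, -0.02, 0.0] [0.0, 0.0, 0.033] n=3.9
row [-1.106, -0.022, 0.2] [0.0, 0.0, 0.022] n=4.5
```

Call:
jog_arm:
  rows:
    - [[-0.956,-0.234,0.107],[0,0,0.031]]
    - [[-0.956,-0.234,0.107],[0,0,0.031]]
    - [[-0.956,-0.234,0.107],[0,0,0.031]]
    - [[-0.956,-0.234,0.107],[0,0,0.031]]
    - [[-0.956,-0.234,0.107],[0,0,0.031]]
  hand: -0.3

```text
t: 24.25
tool_pos: [0.4957, 0.0487, 0.2025]
orientation: [-2.085, -2.346, -0.0]
force: [-0.1, 0.3, 0.6]
opening: 0.0605
gripper_force: 0.0
```

Call:
jog_arm:
  rows:
    - [[-0.98,-0.02,0.0],[0,0,0.033]]
    - [[-0.98,-0.02,0.0],[0,0,0.033]]
    - [[-0.98,-0.02,0.0],[0,0,0.033]]
    - [[-0.98,-0.02,0.0],[0,0,0.033]]
    - [[-0.98,-0.02,0.0],[0,0,0.033]]

```text
t: 24.75
tool_pos: [0.5168, -0.1456, 0.2026]
orientation: [-2.145, -2.292, -0.003]
force: [-0.3, 1.3, -0.1]
opening: 0.0608
gripper_force: 0.0
```

Call:
jog_arm:
  rows:
    - [[-0.98,-0.02,0.2],[0,0,0.022]]
    - [[-0.98,-0.02,0.2],[0,0,0.022]]
    - [[-0.98,-0.02,0.2],[0,0,0.022]]
    - [[-0.98,-0.02,0.2],[0,0,0.022]]
    - [[-0.98,-0.02,0.2],[0,0,0.022]]

```text
t: 25.25
tool_pos: [0.5253, -0.3402, 0.1588]
orientation: [-2.181, -2.252, -0.002]
force: [-0.9, 0.2, -0.1]
opening: 0.0607
gripper_force: 0.0
```

```bash
python3 - <<'E'
from h import *
p,R,s=now(); print(p,s["opening"]); rows(p,R,[.531,-.3610,.17],down(2))
E
```

```text
[ 0.52528582 -0.34017267  0.15879198] 0.06067146246591172
row [-0.105, 0.025, -0.057] [-0.002, -0.004, -0.002] n=0.5
```

Call:
jog_arm:
  rows:
    - [[-0.105,0.025,-0.057],[0,0,0]]
    - [[-0.105,0.025,-0.057],[0,0,0]]
    - [[-0.105,0.025,-0.057],[0,0,0]]
    - [[-0.105,0.025,-0.057],[0,0,0]]

```text
t: 25.65
tool_pos: [0.5329, -0.3559, 0.1737]
orientation: [-2.177, -2.26, -0.005]
force: [0.3, 0.3, -1.3]
opening: 0.0601
gripper_force: 0.0
```

```bash
python3 cap.py .531 -.361 2
```

```text
[ 0.53288467 -0.35592073  0.17370406] [-0.671  0.265  1.418  0.004  1.462 -0.709]
expect [315. 256.] 13
[313.32606061 252.31636364] 1650 [43. 39.] 90.0
[[0.5154, -0.3423, 0.094], [0.5434, -0.3413, 0.094], [0.5451, -0.3742, 0.094], [0.5161, -0.3753, 0.094]] [[ 0.52984726 -0.35786376  0.094     ]]
row [-0.028, -0.01, 0.533] [0.0, -0.003, 0.002] n=2.1
```

Call:
jog_arm:
  rows:
    - [[-0.024,-0.01,0.24],[0,0,0]]
    - [[-0.024,-0.01,0.44],[0,0,0]]
    - [[-0.024,-0.01,0.531],[0,0,0]]
    - [[-0.024,-0.01,0.531],[0,0,0]]
    - [[-0.024,-0.01,0.531],[0,0,0]]

```text
t: 26.2
tool_pos: [0.531, -0.3615, 0.0684]
orientation: [-2.178, -2.26, -0.005]
force: [-0.1, 0.4, -0.1]
opening: 0.0602
gripper_force: 0.0
```

Call:
jog_arm:
  rows:
    - [[0,0,0],[0,0,0]]
    - [[0,0,0],[0,0,0]]
    - [[0,0,0],[0,0,0]]
    - [[0,0,0],[0,0,0]]
    - [[0,0,0],[0,0,0]]
  hand: 1

```text
t: 26.7
tool_pos: [0.5312, -0.3625, 0.0686]
orientation: [-2.18, -2.26, -0.005]
force: [-0.4, 0.4, 2.8]
opening: 0.0298
gripper_force: 25.0
```

```bash
python3 - <<'E'
from h import *
p,R,s=now(); print(p,s["q"].round(3),s["opening"],s["force"],s["t"])
a=p+[0,0,.14]; rows(p,R,a,R); b=np.array([.51,-.17,.21]); rows(a,R,b,down(4)); c=np.array([.475,.02,.21]); rows(b,down(4),c,down(7)); rows(c,down(7),[.448,.2398,.21],down(10))
E
```

```text
[ 0.53117351 -0.36245375  0.06858807] [-0.68   0.357  1.505  0.004  1.281 -0.718] 0.02975853454130568 [-0.44515517  0.38405412  2.77639093] 26.7
row [0.002, 0.001, -0.7] [0.0, 0.0, 0.0] n=2.8
row [0.965, -0.071, -0.004] [0.001, -0.002, -0.021] n=3.9
row [0.96, -0.108, 0.0] [0.0, 0.0, -0.033] n=3.9
row [1.107, -0.0, 0.0] [0.0, 0.0, -0.033] n=4.4
```

Call:
jog_arm:
  rows:
    - [[0,0,-0.7],[0,0,0]]
    - [[0,0,-0.7],[0,0,0]]
    - [[0,0,-0.7],[0,0,0]]
    - [[0,0,-0.7],[0,0,0]]
    - [[0,0,-0.7],[0,0,0]]

```text
t: 27.2
tool_pos: [0.5314, -0.3632, 0.2092]
orientation: [2.181, 2.261, 0.005]
force: [-1.0, 0.3, -1.5]
opening: 0.0302
gripper_force: 25.0
```

Call:
jog_arm:
  rows:
    - [[0.965,-0.071,0],[0,0,-0.021]]
    - [[0.965,-0.071,0],[0,0,-0.021]]
    - [[0.965,-0.071,0],[0,0,-0.021]]
    - [[0.965,-0.071,0],[0,0,-0.021]]
    - [[0.965,-0.071,0],[0,0,-0.021]]

```text
t: 27.7
tool_pos: [0.5078, -0.165, 0.2058]
orientation: [-2.133, -2.296, -0.005]
force: [0.8, 0.0, -1.3]
opening: 0.0298
gripper_force: 25.0
```

Call:
jog_arm:
  rows:
    - [[0.96,-0.108,0],[0,0,-0.033]]
    - [[0.96,-0.108,0],[0,0,-0.033]]
    - [[0.96,-0.108,0],[0,0,-0.033]]
    - [[0.96,-0.108,0],[0,0,-0.033]]
    - [[0.96,-0.108,0],[0,0,-0.033]]

```text
t: 28.2
tool_pos: [0.4728, 0.0238, 0.2073]
orientation: [-2.073, -2.352, -0.003]
force: [0.1, -0.6, -1.5]
opening: 0.0296
gripper_force: 25.0
```

Call:
jog_arm:
  rows:
    - [[0.9,0,0],[0,0,-0.033]]
    - [[0.9,0,0],[0,0,-0.033]]
    - [[0.9,0,0],[0,0,-0.033]]
    - [[0.9,0,0],[0,0,-0.033]]
    - [[0.9,0,0],[0,0,-0.033]]

```text
t: 28.7
tool_pos: [0.4518, 0.2005, 0.2081]
orientation: [-2.014, -2.405, -0.002]
force: [0.0, -0.9, -1.4]
opening: 0.0301
gripper_force: 25.0
```

```bash
python3 - <<'E'
from h import *
p,R,s=now(); print(p,s["opening"],s["force"]); rows(p,R,[.448,.2398,.205],down(10))
E
```

```text
[0.45184388 0.20049309 0.20813143] 0.030100461653098296 [ 0.0426525  -0.89367491 -1.40648458]
row [0.197, 0.016, 0.016] [-0.001, -0.003, 0.001] n=0.8
```

Call:
jog_arm:
  rows:
    - [[0.19,0.016,0.016],[0,0,0]]
    - [[0.19,0.016,0.016],[0,0,0]]
    - [[0.19,0.016,0.016],[0,0,0]]
    - [[0.19,0.016,0.016],[0,0,0]]
    - [[0.19,0.016,0.016],[0,0,0]]

```text
t: 29.2
tool_pos: [0.4499, 0.235, 0.2067]
orientation: [-2.022, -2.402, -0.004]
force: [-0.3, -0.0, -1.0]
opening: 0.0297
gripper_force: 25.0
```

```bash
python3 - <<'E'
from h import *
p,R,s=now(); print(p,s["opening"],s["force"]); rows(p,R,[.448,.2398,.152],down(10))
E
```

```text
[0.44988137 0.23495862 0.20672669] 0.029734567417650987 [-0.30147173 -0.03247658 -0.95689778]
row [0.025, -0.005, 0.274] [0.0, -0.002, -0.002] n=1.1
```

Call:
jog_arm:
  rows:
    - [[0.02,-0.005,0.1],[0,0,0]]
    - [[0.02,-0.005,0.26],[0,0,0]]
    - [[0.02,-0.005,0.26],[0,0,0]]
    - [[0.02,-0.005,0.26],[0,0,0]]
    - [[0.02,-0.005,0.26],[0,0,0]]

```text
t: 29.7
tool_pos: [0.4489, 0.2403, 0.1569]
orientation: [-2.021, -2.404, -0.008]
force: [0.0, 0.6, -0.4]
opening: 0.0301
gripper_force: 25.0
```

Call:
jog_arm:
  rows:
    - [[0,0,0],[0,0,0]]
    - [[0,0,0],[0,0,0]]

```text
t: 29.9
tool_pos: [0.4487, 0.2406, 0.1565]
orientation: [-2.02, -2.404, -0.008]
force: [-0.3, 0.2, -1.3]
opening: 0.0301
gripper_force: 25.0
```

```bash
python3 - <<'E'
from h import *
p,R,s=now(); print(p,s["opening"],s["force"]); rows(p,R,[.448,.2398,.0955],down(10))
E
```

```text
[0.44872501 0.24057567 0.15646314] 0.03010928129702816 [-0.28576563  0.21979959 -1.30263436]
row [-0.005, -0.005, 0.305] [0.002, -0.003, -0.001] n=1.2
```

Call:
jog_arm:
  rows:
    - [[-0.005,-0.004,0.05],[0,0,0]]
    - [[-0.005,-0.004,0.12],[0,0,0]]
    - [[-0.005,-0.004,0.2],[0,0,0]]
    - [[-0.005,-0.004,0.28],[0,0,0]]
    - [[-0.005,-0.004,0.3],[0,0,0]]

```text
t: 30.4
tool_pos: [0.4454, 0.2386, 0.0917]
orientation: [-2.018, -2.402, 0.001]
force: [-1.4, -0.3, -0.7]
opening: 0.0298
gripper_force: 25.0
```

Call:
jog_arm:
  rows:
    - [[0,0,0],[0,0,0]]
    - [[0,0,0.01],[0,0,0]]
    - [[0,0,0.01],[0,0,0]]

```text
t: 30.7
tool_pos: [0.4477, 0.2396, 0.0935]
orientation: [-2.02, -2.404, -0.006]
force: [-0.3, -0.0, -1.5]
opening: 0.0298
gripper_force: 25.0
```

Call:
jog_arm:
  rows:
    - [[0,0,0.01],[0,0,0]]
    - [[0,0,0.01],[0,0,0]]

```text
t: 30.9
tool_pos: [0.4475, 0.2395, 0.0912]
orientation: [-2.02, -2.403, -0.006]
force: [-0.3, 0.2, -1.9]
opening: 0.03
gripper_force: 25.0
```

Call:
jog_arm:
  rows:
    - [[0,0,0.007],[0,0,0]]
    - [[0,0,0.007],[0,0,0]]

```text
t: 31.1
tool_pos: [0.4473, 0.2394, 0.0896]
orientation: [-2.02, -2.403, -0.005]
force: [-0.1, 0.1, -1.4]
opening: 0.0299
gripper_force: 25.0
```

Call:
jog_arm:
  rows:
    - [[0,0,0.006],[0,0,0]]
    - [[0,0,0.006],[0,0,0]]

```text
t: 31.3
tool_pos: [0.4475, 0.2395, 0.0886]
orientation: [-2.02, -2.403, -0.006]
force: [0.9, 0.5, -1.9]
opening: 0.03
gripper_force: 25.0
```

Call:
jog_arm:
  rows:
    - [[0,0,0.004],[0,0,0]]
    - [[0,0,0.004],[0,0,0]]

```text
t: 31.5
tool_pos: [0.4477, 0.2395, 0.0886]
orientation: [-2.02, -2.404, -0.006]
force: [-2.0, -1.6, 6.9]
opening: 0.0299
gripper_force: 25.0
```

B is on the pocket floor at TCP z 0.0886, as expected. I release, lift clear, and check.

Call:
jog_arm:
  rows:
    - [[0,0,0],[0,0,0]]
    - [[0,0,0],[0,0,0]]
    - [[0,0,0],[0,0,0]]
    - [[0,0,0],[0,0,0]]
  hand: 0

```text
t: 31.9
tool_pos: [0.4472, 0.2394, 0.0875]
orientation: [-2.02, -2.403, -0.005]
force: [-0.1, 0.1, 0.3]
opening: 0.0462
gripper_force: 0.0
```

Call:
jog_arm:
  rows:
    - [[0,0,-0.1],[0,0,0]]
    - [[0,0,-0.3],[0,0,0]]
    - [[0,0,-0.55],[0,0,0]]
    - [[0,0,-0.8],[0,0,0]]
    - [[0,0,-0.8],[0,0,0]]

```text
t: 32.4
tool_pos: [0.4509, 0.2403, 0.2564]
orientation: [2.019, 2.402, 0.024]
force: [1.1, -0.9, 0.2]
opening: 0.0464
gripper_force: 0.0
```

Call:
jog_arm:
  rows:
    - [[-0.5,0,0],[0,0,0]]
    - [[-0.5,0,0],[0,0,0]]
    - [[-0.5,0,0],[0,0,0]]
    - [[-0.5,0,0],[0,0,0]]

```text
t: 32.8
tool_pos: [0.4646, 0.1394, 0.2468]
orientation: [-2.023, -2.4, -0.005]
force: [-0.0, 0.5, 0.3]
opening: 0.0468
gripper_force: 0.0
```

```bash
python3 - <<'E'
from h import *
from plant import imaging
p,R,s=now(); print(p,s["opening"])
w=imaging.read_camera("wrist"); S=imaging.read_camera("scene"); pickle.dump((w,S),open("f.pkl","wb"))
for n,b in(("4",(.5107,.2507)),("1",(.4476,.2395))):
    q=[]
    for c,th in((w,60),(S,45)):
        g=proj(c,[*b,.114])[0]; ce,a,r=blob(c,c["frame"].max(2)<th,g); q.append(ce); print(n,g.round(1),ce.round(1),a,np.round(r[1],1),plane(c,ce,.114).round(4))
    print(tri(w,q[0],S,q[1]))
im=[cv2.resize(w["frame"][:,:,::-1],(400,300)),cv2.resize(S["frame"][180:300,390:550,::-1],(400,300))]
cv2.imwrite("pics/f.png",np.vstack(im))
E
```

```text
[0.4645996  0.13937243 0.24684201] 0.04682019944339388
4 [398.3 107.5] [396.1 105.9] 1817 [55. 51.] [[0.5087 0.2516 0.114 ]]
4 [477.6 230.3] [475.  233.6] 281 [17. 17.] [[0.5194 0.2459 0.114 ]]
(array([0.51066536, 0.25074215, 0.10251158]), np.float64(0.004491959184930584))
1 [317.6 108. ] [317.7 108.4] 1679 [56. 51.] [[0.4478 0.2392 0.114 ]]
1 [472.2 203.7] [470.  207.1] 264 [16. 17.] [[0.4571 0.2353 0.114 ]]
(array([0.44751574, 0.2389398 , 0.10235946]), np.float64(0.002359973781788944))
```

View pics/f.png

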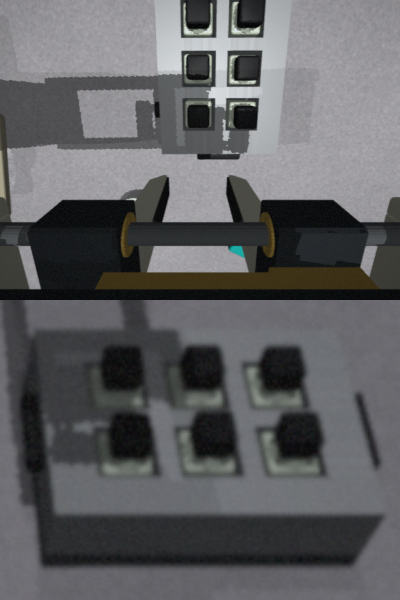

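All six pockets now hold an upright bottle. The two spares in the middle row (caps at about (198,68) and (245,67)) sit at the same height as their neighbours, and the arm is clear. Handing in.

```bash
python3 -c "
from plant import robot
print(robot.close_job())"
```

```text
the job is handed in; nothing more can be done
None
```

Both spares were stood upright on the bench and released, then placed caps up on the floors of the two empty pockets (1 and 4) and let go; the job is handed in, but no verdict came back.

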